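# Open the counter sign's prop leg, stand the sign on it and hold it

## Task

The counter sign leans face-in against the back of the vacuum sealer with its prop leg folded against its own back: first swing the leg out past its spring's centre until it is fully open against its stop, then take the sign by its frame and bring it over, in hand, until it stands on its bottom edge and the foot of the leg, clear of the sealer. Finish while still gripping the frame, holding the sign steady there so that it cannot tip while I slip in the new sheet. Don't shift the other things on the counter.

Things in the scene. Friction and masses are not known exactly. Their poses are not given: they have to be found in the camera images.
- sealer: bench vacuum sealer, a heavy steel box that does not move, 280 (x) x 380 (y) x 130 mm high; origin at the centre of its underside. Its x axis points from its flat back (at x = -140 mm, where the sign leans on the upper back edge) to its front, z up.
- sign: the loose counter sign: aluminium-framed board 327 mm wide, 240 high, 16 thick, about 0.84 kg; frame bars 25 mm wide. Origin: centre of its underside. Its z runs up the board, y along its width, x from its back (-8 mm, leg side) to its face (+8 mm). It starts leaning about 17 degrees, face on the sealer; on its open leg it leans about 12 degrees the other way.
- sign_grip (a point): middle of the sign's top rail, 12.5 mm below its top edge (227.5 mm up the board from the bottom edge), half-way through its 16 mm thickness; axes as sign
- sign_foot_a (a point): point on the sign's bottom back edge, 80 mm from its middle towards +y; on the counter, height 0, when the sign stands on bottom edge and leg
- sign_foot_b (a point): the same, 80 mm from the middle towards -y
- leg_hub (a point): hinge axis of the prop leg, in the spring hub of a 40 mm wide bracket on the sign's back: 42 mm behind the board's mid-plane, 180 mm up from its bottom edge, mid-width. The hinge axis is the sign's y axis; this point's axes are the sign's.
- leg_foot (a point): middle of the leg's foot bar, 168 mm from the hinge. The leg is an aluminium tube 12 mm thick at mid-width; the foot is a cross bar (a T) along the sign's y, 14 mm thick, 110 long, a 20 mm rubber ball at each end; 39 mm of bare bar each side of the tube. Folded, there are 27 mm of free space between bar and board and the bar is about 26 mm above the counter. Height 10 mm when standing.
- leg (a joint): swing of the prop leg, rad: 0 folded parallel to the sign's back, 0.539 fully open at its stop (foot swung away from the back). A light over-centre spring (dead centre about 0.26) pulls it to the nearer end; about 0.5 N at the foot bar moves it. Hook the bar rather than lift by it: the sign only leans. The standing sign's weight keeps the leg at the open stop.
- bowl_mid (a point): bystander: steel mixing bowl, 150 mm across, 65 high; point at its centre, half-way up
- jar_mid (a point): bystander: glass jar with steel lid, 64 mm across, 110 high; point at its centre, half-way up
- cup_mid (a point): bystander: steel cup, 72 mm across, 85 high; point at its centre, half-way up
- tape_mid (a point): bystander: roll ring lying flat on top of the sealer, 104 mm across, 25 high; point at its centre, half-way up
- disc_mid (a point): bystander: flat steel cutting disc, 180 mm across, with a short hub, 28 high; point at its plate's middle
- pusher_mid (a point): bystander: white plastic food pusher, 54 mm across, 100 high, on top of the sealer; point at its centre, half-way up
- spatula_grip (a point): bystander: spatula lying flat, 260 mm long; point on its handle

How it is judged:
On the way, in this order (a step that is already met when the one before it is completed fails the run):
1. the prop leg is swung out past centre and fully open (value of joint leg above 0.49 rad), for 0.2 s.
2. the sign is brought over through the upright in the gripper's hold (contact force between the fingers and sign above 2 N and angle between sign's own z axis and vertical below 0.12 rad and value of joint leg above 0.49 rad), for 0.04 s.
3. the sign stands on its bottom edge and its leg, held by the frame (value of joint leg above 0.49 rad and height (world z) of leg_foot below 0.015 m and height (world z) of each of sign_foot_a, sign_foot_b below 0.006 m and contact force between sign and sealer below 0.2 N and contact force between the fingers and sign above 3 N and contact force between the fingers and leg below 0.5 N), for 0.2 s.
At the end, for the whole second after the job is handed in: Leg open (over 0.49 rad); foot centre below 15 mm and the bottom back edge (both points) below 6 mm; sign not touching the sealer; fingers press on the frame with over 3 N, not on the leg; sign at rest (20 mm/s, 0.1 rad/s), still held (all of step 3 and linear speed of sign below 0.02 m/s and angular speed of sign below 0.1 rad/s); the arm keeps its last pose, push and grip.
It fails at once if a bystander was shifted by more than 30 mm (distance of any of bowl_mid, jar_mid, cup_mid, tape_mid, disc_mid, pusher_mid, spatula_grip from where it was at the start of the episode above 0.03 m).
It fails at once if the sign was toppled (angle between sign's own z axis and vertical above 0.6 rad).
It also fails if it takes over 51 s, if anything falls off the work surface, if the arm or the gripper's body presses on something with over 40 N, if the wrist force passes 120 N, or if a joint passes its speed limit or range.

## Robot

A 6-joint arm with a two-finger parallel gripper is mounted at the origin on the work surface. World frame = base frame: x ahead of the robot, y to its left, z up, the work surface at z = 0. Lengths are in m, angles in rad, forces in N, time in s.
With the tool pointing down it reaches from about 0.425 to 0.95 m from the base axis. Payload 14.7 kg.
Tool frame: the origin (TCP) lies between the finger pads; the fingertips stand 8 mm ahead of it and the grasp point (between the pads) lies 11 mm behind it; z points along the fingers, y is the direction in which the jaws open and shut (so a half turn about z gives the same grasp; the last joint's range is limited). The gripper opens to 85 mm and grips with 20 to 120 N. Pads are 22 mm wide; open, the fingers measure 114 mm over their backs; the gripper's body (76 mm by 85 mm) begins 54 mm behind the grasp point. The pads swing forward as they close: fully open they stand 13 mm farther back than shut.
Start: joints at [-1.181, 0.48, 1.596, -0, 1.065, -0.047], TCP at [0.275, -0.589, 0.239] pointing down, gripper open.
Joint ranges: [-2.75, 2.75], [-0.82, 2.05], [0.23, 2.67], [-1.56, 4.7], [0.09, 2.69], [-2.92, 2.92]. Speed limits (rad/s): [1.89, 1.89, 2.39, 3.01, 3.01, 3.01].

## Interface

Orientations are given as a 3x3 rotation matrix whose columns are the frame's x, y, z axes.
In Python, from rig import bot gives the robot as it stands.
- The arm moves only by the tool jog_arm, never from a script. Its argument "series" is one flat list of numbers, 7 for each row, row after row: the shift along the tool's x, y, z in cm, then the turn, a rotation vector about the tool's x, y, z in degrees, then the opening, from 0 (shut) to 1 (fully open). In form: [dx, dy, dz, ax, ay, az, grip, dx, dy, dz, ax, ay, az, grip, ...]. A call has 1 to 12 rows; each row shifts and turns the pose as measured when the row begins, along the tool's axes as they then stand; what a row does not reach is not made up. A row lasts 1/8 s, in which the tool goes at most 62.5 mm and 10.7 degrees, less where a joint would pass 70% of its speed; a pose out of reach is approached as far as the arm can. A call with a gripper value outside its range is refused whole. The fingers move at their own pace and stop on an object; the grip force is fixed at half the most. Time passes only in rows, so rows that do not move let the fingers close. It gives the time, the measured TCP pose, the force and the opening at its end, in the units of the state.
- bot.sense(): the state, without advancing time (a new reading comes with each control period).
- bot.read_camera(name): name is "side" or "top"; returns the picture (480x640x3 uint8, blue, green, red); there is no depth.
- bot.get_calibration(name): a dict with "K" (3x3 intrinsics, pixels), "R" (3x3) and "t" (3): a world point X has camera coordinates R X + t. Camera axes: x right, y down, z forward; pixel columns grow to the right and rows downward; lengths in m; the calibration is good to about 2 mm. A picture is of the moment at which its call begins. get_calibration takes no time and is no camera call.
- bot.close_job(): hands the job in, once; it reports no verdict.
Trained networks look in the newest picture that a camera, given by its name, has taken for a name from the list of things; names that differ only in an ending like _2 or _b are one class to them, and where a whole thing is asked for, a point or a joint stands for the part that bears it (a point fixed in the world has none). Each returns a list of dicts, best first, with "conf" (0 to 1); they miss things now and then, are a little off and sometimes report something else, mostly with a low value. They report only what shows in the picture. A call takes as long as a camera call.
- bot.look_for(target, camera): "position" ([x, y, z] in m, in world coordinates, good to about 4 mm: the middle of the surface that is visible of it).
- bot.masks_of(target, camera): "mask" (480x640 bool, what is visible of it).
- bot.pinpoint(target, camera): "position" ([x, y, z] in m, in world coordinates, good to about 4 mm: a listed point, or the origin of a listed thing).
The state is a dict: "t": time; "q": joint angles; "joint_velocities": joint speeds; "joint_torque": joint torques, N m; "eef_pos": TCP position; "eef_rot": TCP orientation; "contact_force": force on the tool from outside, world axes, zero at the start; "wrist_torque": the same for the moment, N m; "width": opening from 0.0 (shut) to 1.0 (fully open).
Only numpy, scipy, OpenCV 4.12 (cv2) and the standard library are available. Lean on these libraries where they do the work, as an engineer would, in place of code of your own. Each camera call takes 0.05 s, during which the arm holds its last target.

## Working session

There is one attempt and no reset: what is moved stays moved. The work goes in short steps, Python scripts to look and compute and a tool call to move; the robot and the scene stay as the last step left them, time stands still between calls to the robot, and variables do not carry over. Pictures are saved under pics/ and viewed, and the job is handed in when it is done.

Besides the shell and the picture viewer there is one more tool, called after "Request:" in YAML: its name, and indented under it one key for each argument. jog_arm: Moves the arm, as the interface text tells. Its arguments: {"type":"object","properties":{"series":{"type":"array","items":{"type":"number"}}},"required":["series"]}

```bash
ls; mkdir -p pics
python3 - <<'E'
from rig import bot
import cv2,numpy as np
s=bot.sense();print(s)
for c in("side","top"):
    im=bot.read_camera(c);cv2.imwrite(f"pics/{c}0.png",im)
    k=bot.get_calibration(c);print(c,k)
    print(c, 'campos',-np.array(k['R']).T@np.array(k['t']))
E
```

```text
pics
{'t': 0.0, 'q': array([-1.18058933e+00,  4.80841425e-01,  1.59681856e+00,  8.12204815e-06,
        1.06509023e+00, -4.65935891e-02]), 'joint_velocities': array([-0.00017177,  0.00105043,  0.00013717,  0.00070903,  0.00059199,
       -0.0007942 ]), 'joint_torque': array([-2.18106747e-03, -9.50644755e+01, -4.30186665e+01, -1.35906262e-05,
        1.23153382e-02, -1.48882532e-05]), 'eef_pos': array([ 0.27486283, -0.58861924,  0.23868677]), 'eef_rot': array([[ 9.06111467e-01,  4.23038794e-01, -4.33739088e-04],
       [ 4.23039012e-01, -9.06110834e-01,  1.07324427e-03],
       [ 6.10082733e-05, -1.15596749e-03, -9.99999330e-01]]), 'contact_force': array([-0.39445655, -0.03254403,  0.54603484]), 'wrist_torque': array([ 0.00556266, -0.00233115, -0.00741046]), 'width': 1.0010449943574888}
side {'K': array([[620.42990434,   0.        , 315.82473369],
       [  0.        , 620.42990434, 236.61253421],
       [  0.        ,   0.        ,   1.        ]]), 'R': array([[-0.0056777 ,  0.99991033, -0.01212793],
       [ 0.7845318 , -0.00306624, -0.620081  ],
       [-0.62006259, -0.01303538, -0.78444405]]), 't': array([ 0.09879938, -0.31856677,  1.87343345])}
side campos [ 1.41213271 -0.0753464   1.27326475]
top {'K': array([[541.61357453,   0.        , 329.66266466],
       [  0.        , 541.61357453, 242.81077021],
       [  0.        ,   0.        ,   1.        ]]), 'R': array([[ 0.00747191, -0.9999553 ,  0.00579424],
       [-0.99769918, -0.00784525, -0.06734095],
       [ 0.0673834 , -0.00527774, -0.9977132 ]]), 't': array([-0.11305   ,  0.54237329,  1.51972083])}
top campos [ 0.43956613 -0.10076919  1.5534245 ]
```

View pics/side0.png

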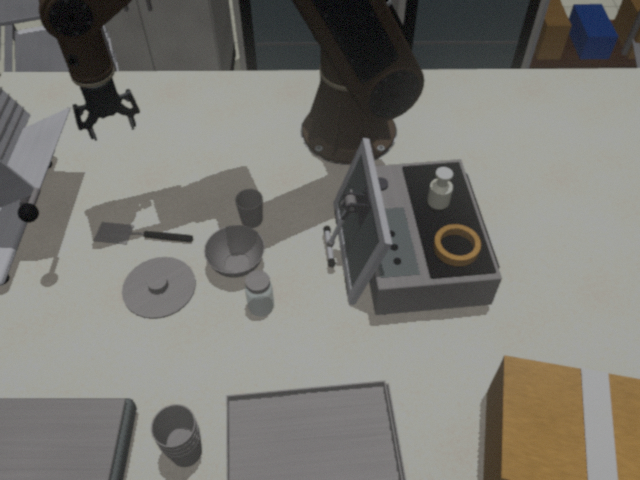

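View pics/top0.png

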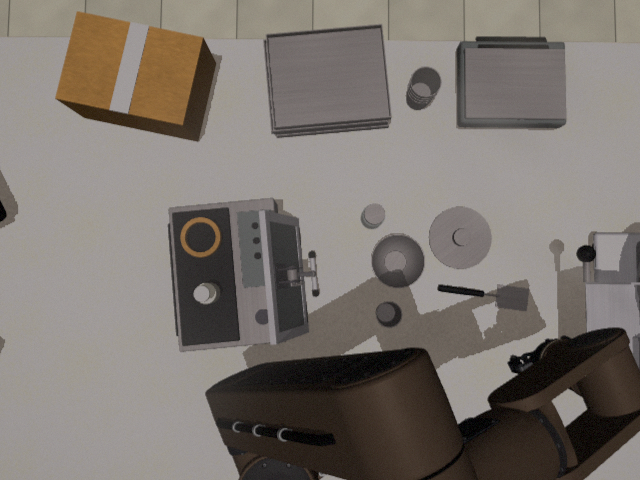

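Run:
```python
from rig import bot
for c in("top","side"):
    for n in ["sealer","sign","sign_grip","sign_foot_a","leg_hub","leg_foot","bowl_mid","jar_mid","cup_mid","tape_mid","disc_mid","pusher_mid","spatula_grip"]:
        if c=="side" and n in("bowl_mid","disc_mid","spatula_grip"):continue
        r=bot.pinpoint(n,c)
        print(c,n,[(x['position'].round(3).tolist() if hasattr(x['position'],'round') else x['position'],round(x['conf'],2)) for x in r][:3])
print(bot.sense()['t'])
```

```text
top sealer [([0.4573, 0.1627, -0.0013], 0.94)]
top sign [([0.4512, -0.0269, 0.0013], 0.93), ([0.4968, -0.2959, 0.0343], 0.64)]
top sign_grip [([0.4498, 0.0419, 0.2198], 0.89)]
top sign_foot_a [([0.5345, -0.0257, 0.0075], 0.97)]
top leg_hub [([0.4504, -0.0132, 0.1885], 0.8), ([0.4504, 0.0414, 0.2195], 0.41)]
top leg_foot [([0.3759, -0.0422, 0.0052], 0.68), ([0.4573, -0.0631, 0.0255], 0.62)]
top bowl_mid [([0.4967, -0.2935, 0.0356], 0.78), ([0.3515, -0.2668, 0.0419], 0.47)]
top jar_mid [([0.6176, -0.2254, 0.052], 0.59), ([0.3793, -0.0393, 0.0063], 0.58)]
top cup_mid [([0.347, -0.2689, 0.0441], 0.97)]
top tape_mid [([0.5463, 0.226, 0.1444], 0.71)]
top disc_mid [([0.5594, -0.4836, -0.0017], 0.82)]
top pusher_mid [([0.4031, 0.2064, 0.1867], 0.57)]
top spatula_grip []
side sealer [([0.4524, 0.1639, 0.0024], 0.72), ([0.4569, -0.0593, 0.027], 0.7)]
side sign [([0.4563, -0.0268, 0.0003], 0.87), ([0.5384, -0.0241, 0.0027], 0.47), ([0.4553, -0.058, 0.0246], 0.45)]
side sign_grip [([0.4494, 0.0406, 0.219], 0.66), ([0.5627, -0.4809, 0.0049], 0.62)]
side sign_foot_a [([0.375, -0.046, 0.0047], 0.87), ([0.5347, -0.0248, 0.003], 0.58)]
side leg_hub [([0.4543, -0.017, 0.1916], 0.63)]
side leg_foot [([0.4585, -0.0594, 0.026], 0.67)]
side jar_mid [([0.6182, -0.2266, 0.0587], 0.94)]
side cup_mid [([0.3506, -0.2671, 0.0417], 0.69), ([0.5652, -0.4808, 0.0043], 0.19)]
side tape_mid [([0.5456, 0.2294, 0.1445], 0.68)]
side pusher_mid [([0.4059, 0.2052, 0.1864], 0.92)]
1.25
```

The side view shows the sign (about 340–390, 140–300 px) leaning on the sealer, with the leg's T-bar at about (330,245). In the top view the bar is at about (315,272). The bowl, jar and cup stand roughly 150 mm or more behind the leg.

```bash
cat > h.py <<'E'
from rig import bot
import cv2,numpy as np
from scipy.spatial.transform import Rotation as Ro
np.set_printoptions(precision=4,suppress=True)
def rows(R1,p1,n=None,grip=1,R0=None,p0=None):
    if R0 is None:
        s=bot.sense();R0=s['eef_rot'];p0=s['eef_pos']
    rv=Ro.from_matrix(R0.T@R1).as_rotvec(degrees=True)
    dist=np.linalg.norm(np.array(p1)-p0)
    if n is None: n=int(max(1,np.ceil(max(dist/.05,np.linalg.norm(rv)/9))))
    R=R0;out=[]
    for i in range(n):
        d=R.T@(np.array(p1)-p0)/n*100
        out.append(list(d.round(2))+list((rv/n).round(2))+[grip])
        R=R@Ro.from_rotvec(rv/n,degrees=True).as_matrix()
    print('dist',dist,'rot',rv,'n',n);print(', '.join('%g'%v for r in out for v in r))
def pp(n,c,k,ref=None,tol=.03):
    L=[]
    for i in range(k):
        bot.read_camera(c)
        for x in bot.pinpoint(n,c):
            p=np.array(x['position'])
            if ref is None or np.linalg.norm(p-ref)<tol: L.append(p);break
    return np.array(L)
def shot(c,name,crop=None,sc=1):
    im=bot.read_camera(c)
    if crop: 
        x,y,w,h=crop; im=im[y:y+h,x:x+w]
    im=cv2.resize(im,None,fx=sc,fy=sc,interpolation=cv2.INTER_CUBIC);cv2.imwrite('pics/'+name,im)
def st():
    s=bot.sense();print('t',s['t'],'q',s['q'],'p',s['eef_pos'],'f',s['contact_force'],'w',s['width']);print(s['eef_rot']);return s
E
python3 - <<'E'
from h import *
refs={"leg_foot":[.458,-.06,.026],"sign_grip":[.45,.041,.22],"leg_hub":[.452,-.015,.19],"sign":[.454,-.027,0]}
for n,r in refs.items():
    for c in("top","side"):
        L=pp(n,c,3,np.array(r)); print(n,c,len(L),L.mean(0) if len(L) else '',L.std(0) if len(L) else '')
for p in([.5345,-.025,.003],[.375,-.045,.005]):
    for c in("top","side"):
        print('foot',c,pp("sign_foot_a",c,2,np.array(p)))
st()
E
```

```text
leg_foot top 3 [ 0.4596 -0.064   0.0272] [0.0012 0.0018 0.0004]
leg_foot side 3 [ 0.4572 -0.0605  0.0264] [0.0021 0.0017 0.0009]
sign_grip top 3 [0.4502 0.0432 0.2215] [0.0009 0.0012 0.0013]
sign_grip side 3 [0.4481 0.0408 0.2188] [0.0016 0.0022 0.0019]
leg_hub top 3 [ 0.4502 -0.0133  0.1882] [0.0012 0.0015 0.0002]
leg_hub side 3 [ 0.4524 -0.0158  0.1903] [0.0007 0.0019 0.0011]
sign top 1 [ 0.4534 -0.0263  0.0049] [0. 0. 0.]
sign side 1 [ 0.4543 -0.0289  0.0047] [0. 0. 0.]
foot top [[ 0.5348 -0.0308  0.0079]
 [ 0.5348 -0.0298  0.0059]]
foot side [[ 0.5343 -0.0266  0.0019]
 [ 0.5331 -0.027   0.0041]]
foot top [[ 0.378  -0.0404  0.007 ]]
foot side [[ 0.3763 -0.0451  0.0062]
 [ 0.3774 -0.046   0.0066]]
t 4.45 q [-1.1806  0.4802  1.5963  0.      1.0651 -0.0466] p [ 0.275  -0.589   0.2393] f [ 0.268  -0.1262 -0.1032] w 1.0015815295585888
[[ 0.9061  0.4231  0.    ]
 [ 0.4231 -0.9061  0.    ]
 [ 0.      0.     -1.    ]]
```

```bash
cat > fit.py <<'E'
from h import *
from scipy.optimize import least_squares
def signpose(v):
    x,y,yaw,th=v # th lean toward face
    n=np.array([-np.sin(yaw),np.cos(yaw),0]);Z=np.array([0,0,1.])
    sz=np.cos(th)*Z+np.sin(th)*n; sx=np.cos(th)*n-np.sin(th)*Z; sy=np.cross(sz,sx)
    R=np.c_[sx,sy,sz]; z=8e-3*np.sin(abs(th))
    return R,np.array([x,y,z])
M={'leg_foot':[-.042,0,.012],'sign_grip':[0,0,.2275],'leg_hub':[-.042,0,.18],'sign':[0,0,0],'b':[-.008,-.08,0],'a':[-.008,.08,0]}
def fit(obs,v0):
    def f(v):
        R,p=signpose(v); return np.concatenate([R@np.array(M[k])+p-o for k,o in obs.items()])
    r=least_squares(f,v0); return r.x,f(r.x).reshape(-1,3)
if __name__=="__main__":
    o={'leg_foot':[.4583,-.0618,.0267],'sign_grip':[.4494,.0420,.220],'leg_hub':[.4513,-.0147,.1893],'sign':[.4535,-.0272,.002],'b':[.5345,-.0275,.0045],'a':[.3765,-.0445,.006]}
    v,r=fit(o,[.454,-.027,.1,.3]);print(v,np.degrees(v[2:]));print(r*1000)
    R,p=signpose(v);print(R)
    for k in M: print(k,R@np.array(M[k])+p)
E
python3 fit.py
```

```text
[ 0.4544 -0.0274  0.1002  0.3061] [ 5.7416 17.5402]
[[-0.2206 -1.8847 -0.1892]
 [-1.8243 -1.2179 -0.6664]
 [ 1.7142  1.3923 -2.6002]
 [ 0.9348 -0.2367  0.411 ]
 [ 0.2966  0.4769  0.322 ]
 [-0.9007  1.4702 -1.178 ]]
[[-0.0954 -0.995  -0.0302]
 [ 0.9487 -0.1     0.2999]
 [-0.3014 -0.      0.9535]]
leg_foot [ 0.4581 -0.0637  0.0265]
sign_grip [0.4476 0.0408 0.2193]
leg_hub [ 0.453  -0.0133  0.1867]
sign [ 0.4544 -0.0274  0.0024]
b [ 0.5348 -0.027   0.0048]
a [ 0.3756 -0.043   0.0048]
```

```bash
cat > hook.py <<'E'
from h import *
u=np.array([.995,.1,0]);u/=np.linalg.norm(u);n=np.array([-u[1],u[0],0]);Z=np.array([0,0,1.])
def hookR(t=35,roll=8):
    t,roll=np.radians([t,roll])
    m=n*np.cos(roll)-Z*np.sin(roll); down=-(n*np.sin(roll)+Z*np.cos(roll))
    z=np.cos(t)*down-np.sin(t)*u; y=-m; x=np.cross(y,z); return np.c_[x,y,z],m
R,m=hookR()
F=np.array([.458,-.063,.0265])
tip=F+.026*u+m*(.0135-.0425)+np.array([0,0,-.008])  # tip centre on axis (pad plane offset)
E
python3 - <<'E'
from hook import *
tcp=tip-R[:,2]*.000
print(R,tcp)
p1=tcp-R[:,2]*.20
print(p1)
rows(R,p1)
E
```

```text
[[ 0.823   0.099  -0.5593]
 [ 0.0025 -0.9853 -0.1708]
 [-0.568   0.1392 -0.8112]] [ 0.4867 -0.089   0.0225]
[ 0.5986 -0.0548  0.1848]
dist 0.6268854322921318 rot [ -1.7959 -35.9566  21.0984] n 13
3.99, -2.67, 0.42, -0.14, -2.77, 1.62, 1, 3.93, -2.78, 0.22, -0.14, -2.77, 1.62, 1, 3.86, -2.89, 0.03, -0.14, -2.77, 1.62, 1, 3.77, -3, -0.16, -0.14, -2.77, 1.62, 1, 3.67, -3.11, -0.35, -0.14, -2.77, 1.62, 1, 3.56, -3.21, -0.53, -0.14, -2.77, 1.62, 1, 3.44, -3.31, -0.71, -0.14, -2.77, 1.62, 1, 3.31, -3.4, -0.88, -0.14, -2.77, 1.62, 1, 3.16, -3.49, -1.05, -0.14, -2.77, 1.62, 1, 3.01, -3.57, -1.2, -0.14, -2.77, 1.62, 1, 2.84, -3.65, -1.35, -0.14, -2.77, 1.62, 1, 2.67, -3.73, -1.5, -0.14, -2.77, 1.62, 1, 2.49, -3.8, -1.63, -0.14, -2.77, 1.62, 1
```

Run:
```python
from hook import *
p1=tip-R[:,2]*.20-n*.06+Z*.03
print(p1)
rows(R,p1,12)
```

```text
[ 0.6046 -0.1145  0.2148]
dist 0.5782055417373638 rot [ -1.7959 -35.9566  21.0984] n 12
4.16, -2.42, 0.2, -0.15, -3, 1.76, 1, 4.09, -2.55, -0.02, -0.15, -3, 1.76, 1, 4, -2.67, -0.24, -0.15, -3, 1.76, 1, 3.9, -2.79, -0.45, -0.15, -3, 1.76, 1, 3.78, -2.91, -0.66, -0.15, -3, 1.76, 1, 3.65, -3.02, -0.86, -0.15, -3, 1.76, 1, 3.51, -3.13, -1.06, -0.15, -3, 1.76, 1, 3.35, -3.23, -1.24, -0.15, -3, 1.76, 1, 3.18, -3.33, -1.42, -0.15, -3, 1.76, 1, 3, -3.42, -1.59, -0.15, -3, 1.76, 1, 2.81, -3.5, -1.76, -0.15, -3, 1.76, 1, 2.6, -3.58, -1.91, -0.15, -3, 1.76, 1
```

Request:
jog_arm:
  series: [4.2,-2.4,0.2,-0.1,-3,1.8,1,4.1,-2.5,0,-0.1,-3,1.8,1,4,-2.7,-0.2,-0.1,-3,1.8,1,3.9,-2.8,-0.4,-0.1,-3,1.8,1,3.8,-2.9,-0.7,-0.1,-3,1.8,1,3.6,-3,-0.9,-0.1,-3,1.8,1,3.5,-3.1,-1.1,-0.1,-3,1.8,1,3.3,-3.2,-1.2,-0.1,-3,1.8,1,3.2,-3.3,-1.4,-0.1,-3,1.8,1,3,-3.4,-1.6,-0.1,-3,1.8,1,2.8,-3.5,-1.8,-0.1,-3,1.8,1,2.6,-3.6,-1.9,-0.1,-3,1.8,1]

```text
t: 5.95
eef_pos: [0.6195, -0.1097, 0.2119]
eef_rot: [[0.815, 0.072, -0.575], [-0.028, -0.986, -0.163], [-0.579, 0.149, -0.802]]
contact_force: [0.4, -0.5, -0.3]
width: 1.0
```

Run:
```python
from hook import *
st()
shot("side","s1.png",(220,80,320,240),2.4)
p1=tip-R[:,2]*.08
rows(R,p1,5)
```

```text
t 5.95 q [-0.0971  0.8283  1.179  -0.2232  1.7366  1.4807] p [ 0.6195 -0.1097  0.2119] f [ 0.4274 -0.5235 -0.2731] w 0.9998702151497633
[[ 0.8152  0.0722 -0.5747]
 [-0.0278 -0.9862 -0.1634]
 [-0.5786  0.1491 -0.8019]]
dist 0.15471931675948356 rot [-0.4139  1.1809 -1.4626] n 5
-0.07, -1.07, 2.9, -0.08, 0.24, -0.29, 1, -0.07, -1.07, 2.9, -0.08, 0.24, -0.29, 1, -0.08, -1.08, 2.9, -0.08, 0.24, -0.29, 1, -0.08, -1.08, 2.9, -0.08, 0.24, -0.29, 1, -0.09, -1.08, 2.9, -0.08, 0.24, -0.29, 1
```

View pics/s1.png

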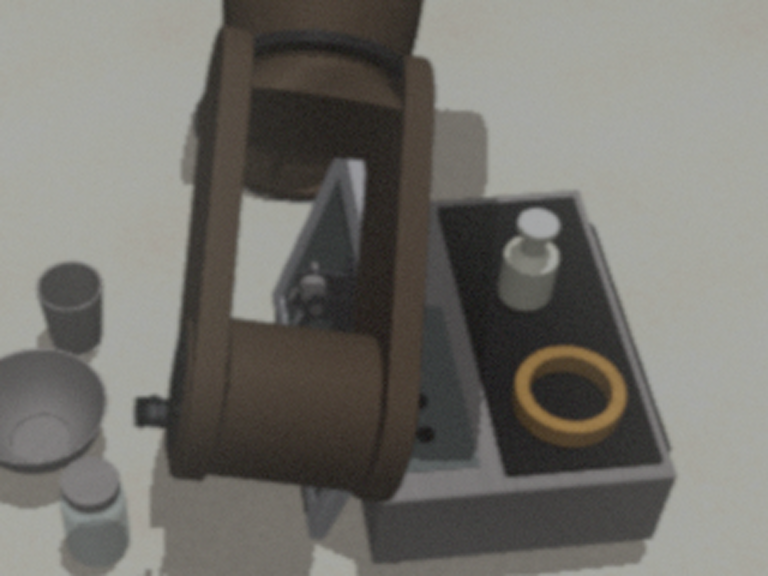

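The side view shows the wide forearm fork over the sign, with the wrist drum at about (290,400) in the crop. A deep tilt from the far side would bring the fork onto the sign, so I'm switching to a near-vertical tool leaning slightly away from the board.

```bash
cat >> hook.py <<'E'
R,m=hookR(8,-5)
def place(d_out=0.0, L=.030, ztcp=.014, F=F):
    # pad plane 12mm boardward of bar centre at bar height, open jaws
    q=F+L*u+n*(.012-d_out); # pad point at bar height
    c=q-m*.0425             # axis pt
    s=(c[2]-ztcp)/(-R[2,2]); return c+R[:,2]*s
E
python3 - <<'E'
from hook import *
tcp=place();print(tcp,R)
p1=tcp-R[:,2]*.17
print(p1)
rows(R,p1,6)
E
```

```text
[ 0.4896 -0.0895  0.014 ] [[ 0.9841  0.0996 -0.1471]
 [ 0.1111 -0.9912  0.072 ]
 [-0.1386 -0.0872 -0.9865]]
[ 0.5146 -0.1018  0.1817]
dist 0.11087701894694822 rot [12.1061 27.8854 -6.466 ] n 6
-1.19, -0.24, 1.4, 2.02, 4.65, -1.08, 1, -1.29, -0.22, 1.3, 2.02, 4.65, -1.08, 1, -1.39, -0.2, 1.2, 2.02, 4.65, -1.08, 1, -1.48, -0.19, 1.09, 2.02, 4.65, -1.08, 1, -1.56, -0.18, 0.98, 2.02, 4.65, -1.08, 1, -1.63, -0.17, 0.85, 2.02, 4.65, -1.08, 1
```

Request:
jog_arm:
  series: [-1.2,-0.2,1.4,2,4.7,-1.1,1,-1.3,-0.2,1.3,2,4.7,-1.1,1,-1.4,-0.2,1.2,2,4.7,-1.1,1,-1.5,-0.2,1.1,2,4.7,-1.1,1,-1.6,-0.2,1,2,4.7,-1.1,1,-1.6,-0.2,0.8,2,4.7,-1.1,1]

```text
t: 6.75
eef_pos: [0.5145, -0.0987, 0.1773]
eef_rot: [[0.985, 0.111, -0.129], [0.122, -0.99, 0.077], [-0.119, -0.091, -0.989]]
contact_force: [0.2, -0.2, 0.4]
width: 0.997
```

Run:
```python
from hook import *
st()
shot("side","s2.png",(220,80,320,240),2.4)
shot("top","t2.png",(160,180,320,240),2.4)
rows(R,place()-R[:,2]*.04,5)
```

```text
t 6.75 q [-0.2745  0.4528  1.8368  0.0462  0.9977  1.1511] p [ 0.5145 -0.0987  0.1773] f [ 0.1617 -0.2013  0.3899] w 0.9971349266785556
[[ 0.9854  0.1111 -0.1287]
 [ 0.1216 -0.9896  0.0766]
 [-0.1188 -0.0911 -0.9887]]
dist 0.12516222207678898 rot [-0.2111 -0.9183  0.5858] n 5
-0.01, 0.06, 2.5, -0.04, -0.18, 0.12, 1, 0, 0.06, 2.5, -0.04, -0.18, 0.12, 1, 0.01, 0.06, 2.5, -0.04, -0.18, 0.12, 1, 0.02, 0.06, 2.5, -0.04, -0.18, 0.12, 1, 0.03, 0.06, 2.5, -0.04, -0.18, 0.12, 1
```

View pics/s2.png

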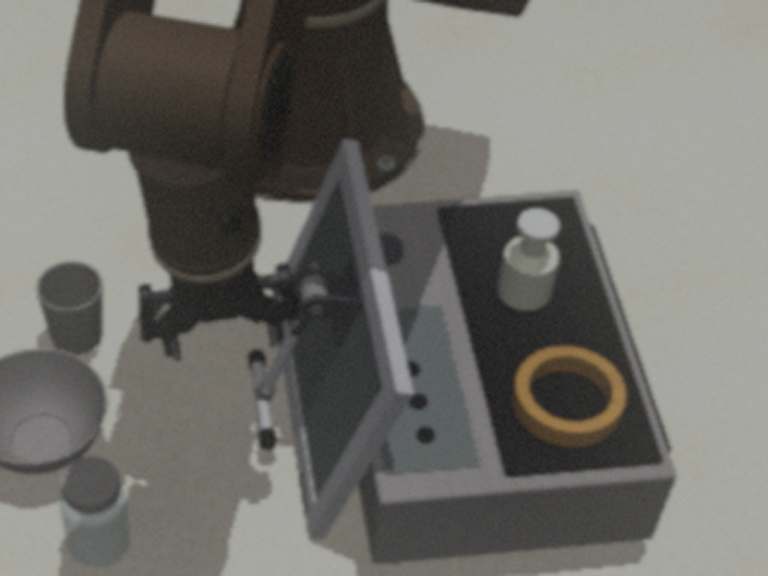

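View pics/t2.png

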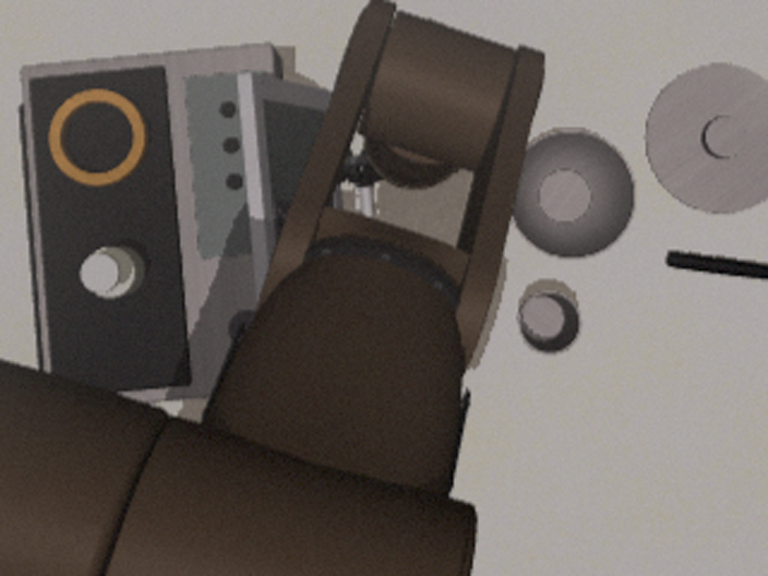

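The side view shows the open gripper upright. The bar's far half is in view at about (262,400) in the crop, beside the hand, and the fork is clear of the sign. Next is the descent.

Request:
jog_arm:
  series: [0,0.1,2.5,0,-0.2,0.1,1,0,0.1,2.5,0,-0.2,0.1,1,0,0.1,2.5,0,-0.2,0.1,1,0,0.1,2.5,0,-0.2,0.1,1]

```text
t: 7.35
eef_pos: [0.5028, -0.0967, 0.0781]
eef_rot: [[0.985, 0.101, -0.141], [0.112, -0.991, 0.072], [-0.132, -0.087, -0.987]]
contact_force: [-0.6, -0.0, 0.7]
width: 0.995
```

Run:
```python
from hook import *
st()
shot("side","s3.png",(220,80,240,180),3.2)
rows(R,place(),4)
```

```text
t 7.35 q [-0.2717  0.5853  1.9232  0.0446  0.7895  1.1573] p [ 0.5028 -0.0967  0.0781] f [-0.6236 -0.0401  0.6728] w 0.9954680966112371
[[ 0.9848  0.1015 -0.141 ]
 [ 0.1125 -0.991   0.0722]
 [-0.1324 -0.0869 -0.9874]]
dist 0.06290475297709956 rot [-0.0513 -0.1474  0.0917] n 4
-0.05, -0.06, 1.57, -0.01, -0.04, 0.02, 1, -0.05, -0.06, 1.57, -0.01, -0.04, 0.02, 1, -0.05, -0.06, 1.57, -0.01, -0.04, 0.02, 1, -0.05, -0.06, 1.57, -0.01, -0.04, 0.02, 1
```

View pics/s3.png

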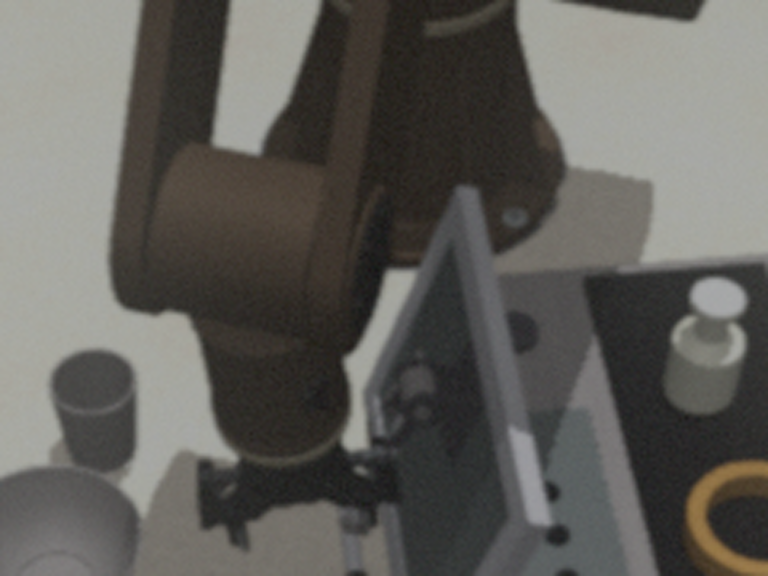

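Run:
```python
from hook import *
im=bot.read_camera("side");k=bot.get_calibration("side")
def pr(X):
    c=k['R']@np.array(X)+k['t'];v=k['K']@c;return v[:2]/v[2]
s=bot.sense();p=s['eef_pos'];Rc=s['eef_rot']
x0,y0,w,h,sc=270,190,110,90,7
im=cv2.resize(im[y0:y0+h,x0:x0+w],None,fx=sc,fy=sc,interpolation=cv2.INTER_CUBIC)
def dot(X,col): 
    q=(pr(X)-[x0,y0])*sc; cv2.circle(im,tuple(int(a) for a in q),4,col,-1)
for L in(-.055,0,.055): dot(F+L*u,(0,0,255))
for zz in(-.013,0,.008):
    dot(p+Rc@[0,-.0425,zz],(0,255,0)); dot(p+Rc@[0,-.057,zz],(255,255,0)); dot(p+Rc@[0,.0425,zz],(0,255,0))
cv2.imwrite('pics/s4.png',im)
```

```text
(no output)
```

View pics/s4.png

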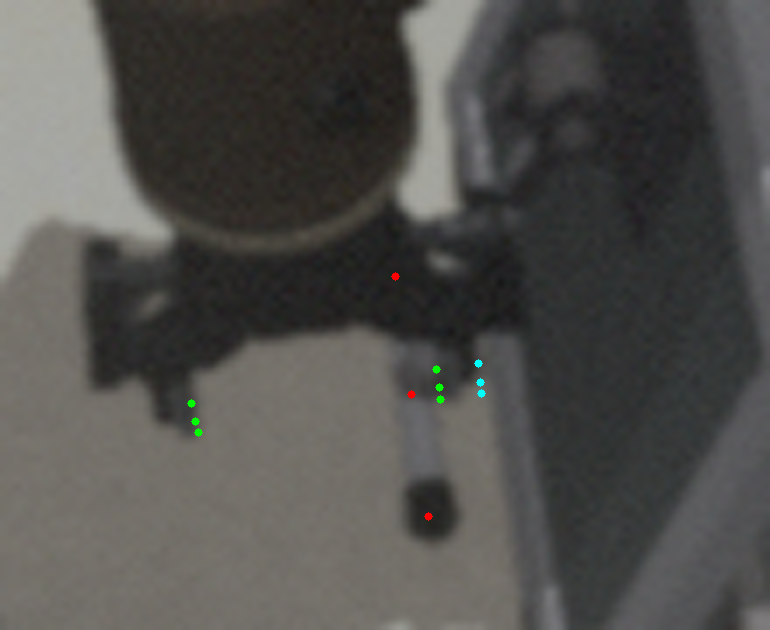

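Run:
```python
from hook import *
k=bot.get_calibration("side")
def pr(X):
    c=k['R']@np.array(X)+k['t'];v=k['K']@c;return v[:2]/v[2]
s=bot.sense();p=s['eef_pos'];Rc=s['eef_rot']
for x in(0,.011,-.011):
  for y in (.055,.06,.065,.07,.075,.08):
    print(x,y,[((pr(p+Rc@[x,y,z])-[270,190])*7).round().tolist() for z in(-.07,-.05,-.03,-.015,0.0)])
```

```text
0 0.055 [[135.0, 326.0], [143.0, 355.0], [150.0, 384.0], [155.0, 406.0], [160.0, 427.0]]
0 0.06 [[121.0, 328.0], [128.0, 358.0], [135.0, 386.0], [141.0, 408.0], [146.0, 428.0]]
0 0.065 [[106.0, 330.0], [113.0, 360.0], [121.0, 388.0], [126.0, 410.0], [132.0, 430.0]]
0 0.07 [[91.0, 332.0], [99.0, 362.0], [106.0, 390.0], [112.0, 412.0], [117.0, 432.0]]
0 0.075 [[76.0, 334.0], [84.0, 364.0], [92.0, 392.0], [97.0, 414.0], [103.0, 434.0]]
0 0.08 [[61.0, 336.0], [69.0, 366.0], [77.0, 394.0], [83.0, 416.0], [89.0, 436.0]]
0.011 0.055 [[138.0, 354.0], [146.0, 384.0], [153.0, 412.0], [158.0, 433.0], [163.0, 454.0]]
0.011 0.06 [[123.0, 356.0], [131.0, 386.0], [138.0, 414.0], [144.0, 435.0], [149.0, 456.0]]
0.011 0.065 [[108.0, 358.0], [116.0, 388.0], [124.0, 416.0], [129.0, 437.0], [134.0, 458.0]]
0.011 0.07 [[94.0, 361.0], [101.0, 390.0], [109.0, 418.0], [115.0, 439.0], [120.0, 460.0]]
0.011 0.075 [[79.0, 363.0], [87.0, 392.0], [94.0, 420.0], [100.0, 441.0], [106.0, 462.0]]
0.011 0.08 [[64.0, 365.0], [72.0, 394.0], [80.0, 422.0], [86.0, 443.0], [91.0, 464.0]]
-0.011 0.055 [[133.0, 298.0], [140.0, 327.0], [147.0, 357.0], [152.0, 378.0], [157.0, 399.0]]
-0.011 0.06 [[118.0, 300.0], [125.0, 330.0], [133.0, 359.0], [138.0, 380.0], [143.0, 401.0]]
-0.011 0.065 [[103.0, 302.0], [111.0, 332.0], [118.0, 361.0], [124.0, 382.0], [129.0, 403.0]]
-0.011 0.07 [[88.0, 304.0], [96.0, 334.0], [104.0, 363.0], [109.0, 384.0], [115.0, 405.0]]
-0.011 0.075 [[73.0, 306.0], [81.0, 336.0], [89.0, 365.0], [95.0, 386.0], [101.0, 407.0]]
-0.011 0.08 [[58.0, 308.0], [67.0, 338.0], [75.0, 367.0], [81.0, 388.0], [86.0, 409.0]]
```

The side crop shows the fingertips about 5–12 mm behind the TCP with the jaws open, and the knuckles bulging to 73 mm. The gap still works, so I'm descending in stages.

Run:
```python
from hook import *
print(place(.001,ztcp=.02));rows(R,place(.001,ztcp=.02),4)
```

```text
[ 0.4906 -0.091   0.02  ]
dist 0.05816092212652469 rot [-0.066  -0.1414  0.105 ] n 4
-0.05, -0.03, 1.45, -0.02, -0.04, 0.03, 1, -0.05, -0.03, 1.45, -0.02, -0.04, 0.03, 1, -0.05, -0.03, 1.45, -0.02, -0.04, 0.03, 1, -0.05, -0.03, 1.45, -0.02, -0.04, 0.03, 1
```

Request:
jog_arm:
  series: [-0.1,0,1.5,0,0,0,1,0,0,1.5,0,0,0,1,-0.1,0,1.5,0,0,0,1,0,-0.1,1.5,0,0,0,1,0,0,0,0,0,0,1]

```text
t: 8.07
eef_pos: [0.4914, -0.0909, 0.0155]
eef_rot: [[0.984, 0.102, -0.143], [0.113, -0.991, 0.072], [-0.135, -0.088, -0.987]]
contact_force: [-0.1, -0.6, -1.6]
width: 1.002
```

Run:
```python
from hook import *
st()
shot("side","s5.png",(270,190,110,90),7)
shot("top","t5.png",(240,200,140,110),5.5)
rows(R,place(.001,ztcp=.004),2)
```

```text
t 8.075 q [-0.2671  0.6785  1.9733  0.0532  0.6485  1.1506] p [ 0.4914 -0.0909  0.0155] f [-0.1164 -0.5842 -1.6052] w 1.0024979279079453
[[ 0.9845  0.1017 -0.1432]
 [ 0.1129 -0.991   0.0725]
 [-0.1346 -0.0875 -0.987 ]]
dist 0.013256910848382842 rot [ 0.0311 -0.3187  0.1209] n 2
-0.11, -0.04, 0.65, 0.02, -0.16, 0.06, 1, -0.11, -0.04, 0.65, 0.02, -0.16, 0.06, 1
```

View pics/s5.png

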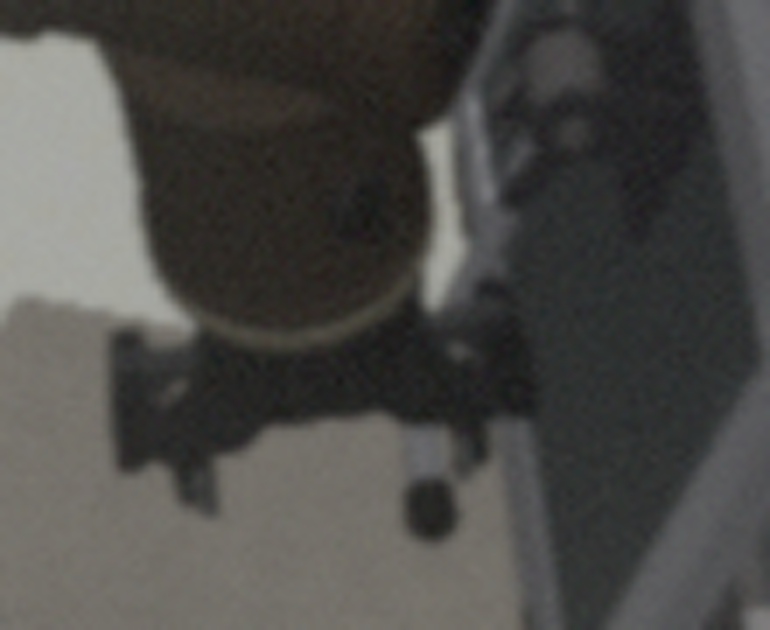

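View pics/t5.png

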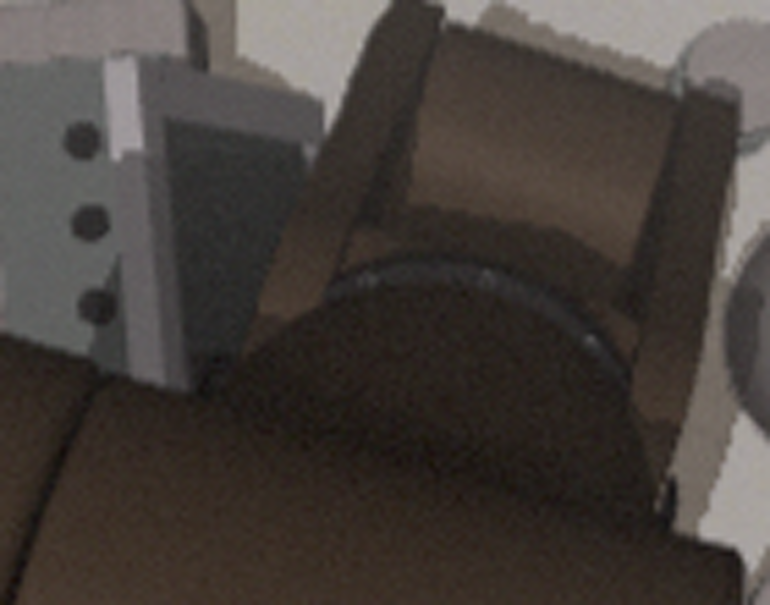

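In the side view the inner fingertip, at about (470,460), sits between the bar (405–450) and the board's frame (500 and up). Next is the last 10 mm down.

Request:
jog_arm:
  series: [-0.1,0,0.5,0,-0.2,0.1,1,-0.1,0,0.5,0,-0.2,0.1,1,0,0,0,0,0,0,1]

```text
t: 8.55
eef_pos: [0.4895, -0.091, 0.0071]
eef_rot: [[0.984, 0.098, -0.147], [0.109, -0.991, 0.071], [-0.139, -0.086, -0.987]]
contact_force: [-0.2, -0.5, 0.9]
width: 1.0
```

Run:
```python
from hook import *
s=st()
shot("side","s6.png",(270,190,110,90),7)
# pull plan: bar arc about hub
hub=np.array([.453,-.0135,.187]); ph0=np.radians(17.5)
for leg in (.1,.2,.3,.36,.45):
    a=ph0+leg; d=-.168*(np.sin(a)-np.sin(ph0)); dz=-.168*(np.cos(a)-np.cos(ph0)); print(leg,d,dz)
```

```text
t 8.55 q [-0.2663  0.6928  1.9765  0.0498  0.6343  1.1573] p [ 0.4895 -0.091   0.0071] f [-0.1791 -0.4917  0.9442] w 0.9999369316024973
[[ 0.9842  0.0982 -0.1472]
 [ 0.1095 -0.9915  0.0707]
 [-0.139  -0.0857 -0.9866]]
0.1 -0.015743371599131858 0.005843896737421863
0.2 -0.03082467573795977 0.013230312908893246
0.3 -0.04509322501074487 0.02208544588565338
0.36 -0.053204543397532535 0.028067288057238647
0.45 -0.06466284202444603 0.03792464670524478
```

View pics/s6.png

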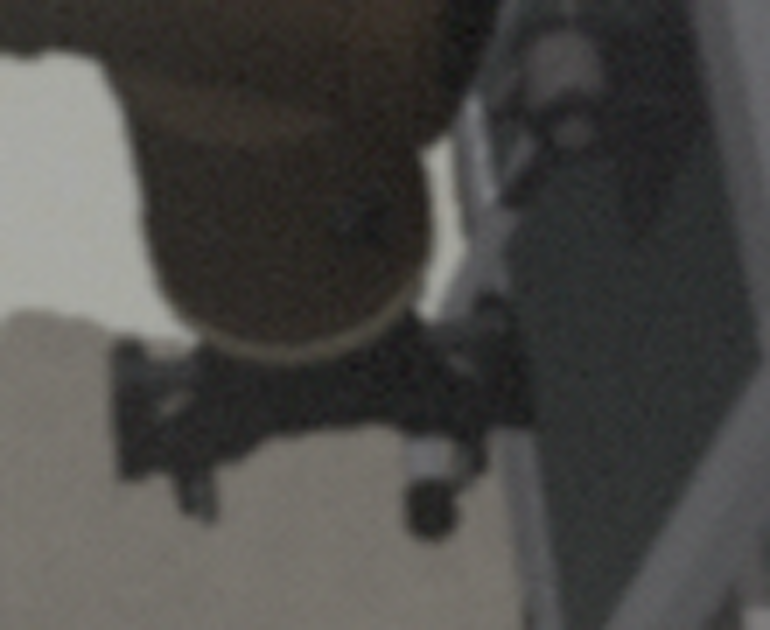

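The inner finger is behind the bar and the contact force is near zero. Now I pull the bar outwards along its arc.

Request:
jog_arm:
  series: [0,0.8,0,0,0,0,1,0,0.8,-0.2,0,0,0,1,0,0.8,-0.3,0,0,0,1,0,0.8,-0.4,0,0,0,1,0,0.8,-0.5,0,0,0,1,0,0.8,-0.5,0,0,0,1]

```text
t: 9.35
eef_pos: [0.498, -0.1436, 0.0232]
eef_rot: [[0.984, 0.098, -0.146], [0.109, -0.991, 0.07], [-0.138, -0.085, -0.987]]
contact_force: [0.8, 0.1, -0.3]
width: 0.999
```

Run:
```python
from hook import *
s=st()
shot("side","s7.png",(250,170,140,110),5.5)
```

```text
t 9.35 q [-0.3505  0.6819  1.9228  0.0247  0.6994  1.0953] p [ 0.498  -0.1436  0.0232] f [ 0.8237  0.0723 -0.2527] w 0.9989473821932991
[[ 0.9843  0.0982 -0.1463]
 [ 0.1094 -0.9915  0.0705]
 [-0.1382 -0.0854 -0.9867]]
```

View pics/s7.png

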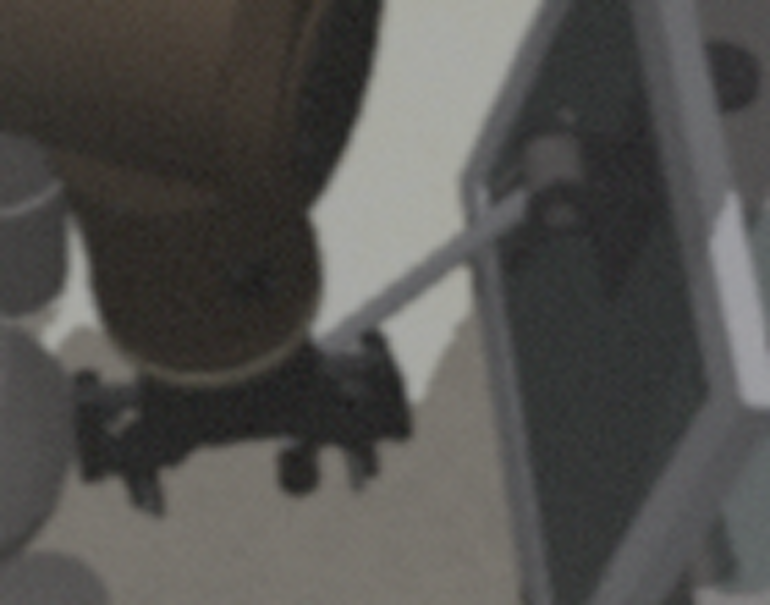

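Run:
```python
from hook import *
for c in("side","top"):
    bot.read_camera(c)
    for n_ in("leg_foot","leg_hub","sign_grip","bowl_mid"):
        print(c,n_,[(np.array(x['position']).round(3).tolist(),round(x['conf'],2)) for x in bot.pinpoint(n_,c)][:3])
k=bot.get_calibration("side")
def pr(X):
    c=k['R']@np.array(X)+k['t'];v=k['K']@c;return v[:2]/v[2]
hub=np.array([.453,-.0135,.187])
for leg in (.3,.4,.5,.539):
    a=np.radians(17.5)+leg; f=hub+.168*(-n*np.sin(a)-Z*np.cos(a))
    print(leg,f,'ball far px(crop)',(pr(f+.055*u)-[250,170])*5.5,'mid',(pr(f)-[250,170])*5.5)
```

```text
side leg_foot [([0.466, -0.134, 0.076], 0.79), ([0.619, -0.229, 0.057], 0.65)]
side leg_hub [([0.454, -0.013, 0.188], 0.69)]
side sign_grip [([0.45, 0.042, 0.22], 0.95)]
side bowl_mid [([0.497, -0.296, 0.03], 0.6), ([0.456, -0.027, 0.005], 0.56)]
top leg_foot []
top leg_hub []
top sign_grip [([0.534, -0.028, 0.008], 0.7)]
top bowl_mid [([0.496, -0.295, 0.036], 0.67)]
0.3 [ 0.4626 -0.1086  0.0489] ball far px(crop) [344.3549 495.3227] mid [333.3176 397.9942]
0.4 [ 0.4639 -0.1219  0.0591] ball far px(crop) [313.9633 484.1514] mid [303.5344 386.5211]
0.5 [ 0.4651 -0.134   0.0706] ball far px(crop) [285.6032 470.9102] mid [275.7384 372.9599]
0.539 [ 0.4656 -0.1385  0.0754] ball far px(crop) [275.1527 465.1995] mid [265.4948 367.1203]
```

The leg has snapped past centre, with the far ball at about (297,468). It seems to stop slightly short at about 0.46–0.5 rad, probably because the palm is sitting on the bar. I'll raise the hand.

Request:
jog_arm:
  series: [0.2,0,-1,0,0,0,1,0.2,0,-1,0,0,0,1,0.2,0,-1,0,0,0,1,0,0,0,0,0,0,1]

```text
t: 10.4
eef_pos: [0.5094, -0.1442, 0.0542]
eef_rot: [[0.984, 0.099, -0.146], [0.11, -0.991, 0.07], [-0.138, -0.085, -0.987]]
contact_force: [-0.4, -0.7, -0.2]
width: 0.997
```

Run:
```python
from hook import *
s=st()
shot("side","s8.png",(250,170,140,110),5.5)
for n_ in("leg_foot","leg_hub"):
        print(n_,[(np.array(x['position']).round(3).tolist(),round(x['conf'],2)) for x in bot.pinpoint(n_,"side")][:3])
```

```text
t 10.4 q [-0.3447  0.6419  1.8869  0.024   0.7746  1.102 ] p [ 0.5094 -0.1442  0.0542] f [-0.4299 -0.7099 -0.2215] w 0.9973817598079585
[[ 0.9843  0.0991 -0.1458]
 [ 0.1102 -0.9914  0.0702]
 [-0.1376 -0.0851 -0.9868]]
leg_foot [([0.463, -0.136, 0.073], 0.55)]
leg_hub [([0.453, -0.013, 0.189], 0.65)]
```

View pics/s8.png

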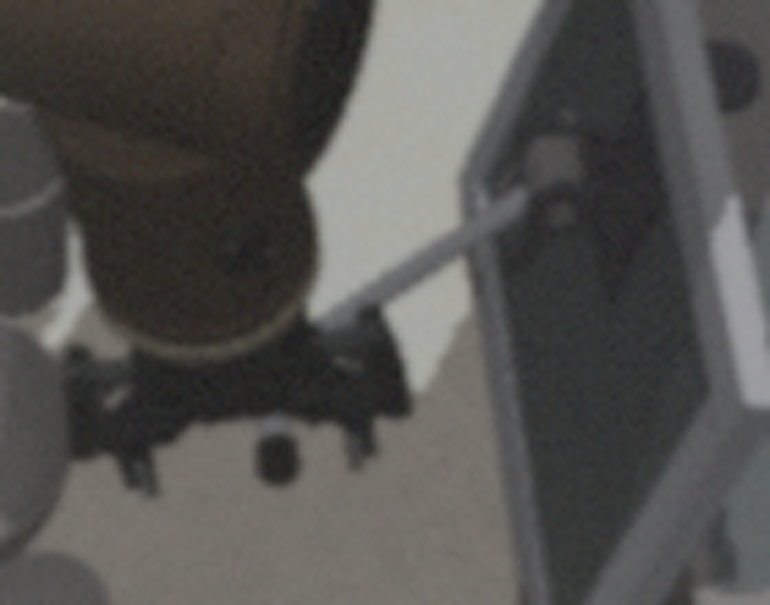

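The far ball is now at (278,458), which matches the fully open prediction of (275,465). I'll withdraw upwards and check that the grasp is reachable.

Request:
jog_arm:
  series: [0.2,0.1,-3,0,0,0,1,0.2,0.1,-4,0,0,0,1,0,0,-5,0,0,0,1,0,0,-6,0,0,0,0.8,0,0,-6,0,0,0,0.7]

```text
t: 11.18
eef_pos: [0.5448, -0.1616, 0.2894]
eef_rot: [[0.982, 0.097, -0.161], [0.111, -0.991, 0.076], [-0.152, -0.092, -0.984]]
contact_force: [0.4, -0.5, -0.5]
width: 0.697
```

```bash
cat > kin.py <<'E'
from h import *
from scipy.optimize import least_squares
D=[([-1.1806,.4802,1.5963,0,1.0651,-.0466],[.275,-.589,.2393]),([-.0971,.8283,1.179,-.2232,1.7366,1.4807],[.6195,-.1097,.2119]),
([-.2745,.4528,1.8368,.0462,.9977,1.1511],[.5145,-.0987,.1773]),([-.2717,.5853,1.9232,.0446,.7895,1.1573],[.5028,-.0967,.0781]),
([-.2663,.6928,1.9765,.0498,.6343,1.1573],[.4895,-.091,.0071]),([-.3447,.6419,1.8869,.024,.7746,1.102],[.5094,-.1442,.0542])]
def fk(q,P):
    a,h,L1,L2,e,d=P
    ry=lambda t:Ro.from_euler('y',t); rz=lambda t:Ro.from_euler('z',t)
    B=rz(q[0]); A=B*ry(q[1]); C=A*ry(q[2])
    p=B.apply([a,0,h])+A.apply([0,0,L1])+C.apply([e,0,L2])
    W=C*rz(q[3])*ry(q[4]); p=p+W.apply([0,0,d]); 
    return p,(W*rz(q[5])).as_matrix()
def solveP():
    r=least_squares(lambda P:np.concatenate([fk(q,P)[0]-p for q,p in D]),[.05,.4,.45,.4,0,.25])
    return r
LO=np.array([-2.75,-.82,.23,-1.56,.09,-2.92]);HI=np.array([2.75,2.05,2.67,4.7,2.69,2.92])
def ik(R,p,P,q0):
    Rf=OFF
    def f(q):
        pp_,RR=fk(q,P); return np.r_[(pp_-p)*10,Ro.from_matrix((RR@OFF).T@R).as_rotvec()]
    return least_squares(f,np.clip(q0,LO+1e-3,HI-1e-3),bounds=(LO,HI))
r=solveP();P=r.x
s=bot.sense();OFF=fk(s['q'],P)[1].T@s['eef_rot']
if __name__=="__main__":
    print(P,np.abs(r.fun).max());print(OFF);st();print(fk(s['q'],P)[0])
E
python3 kin.py
```

```text
[0.0109 0.3081 0.5592 0.4419 0.0231 0.3308] 0.031248973250299697
[[ 0. -1.  0.]
 [ 1. -0.  0.]
 [ 0.  0.  1.]]
t 11.175 q [-0.3517  0.4161  1.5879  0.0161  1.3156  1.1085] p [ 0.5448 -0.1616  0.2894] f [ 0.3655 -0.4978 -0.5328] w 0.6971139774450913
[[ 0.9822  0.0975 -0.1608]
 [ 0.1107 -0.991   0.0756]
 [-0.1519 -0.092  -0.9841]]
[ 0.5366 -0.1914  0.2876]
```

```bash
sed -i 's/a,h,L1,L2,e,d=P/a,h,L1,L2,e,d,yo=P/; s/\[e,0,L2\]/[e,yo,L2]/; s/\[.05,.4,.45,.4,0,.25\]/[.05,.4,.45,.4,0,.25,0]/' kin.py
sed -i "s/^def fk/D.append(([-.3517,.4161,1.5879,.0161,1.3156,1.1085],[.5448,-.1616,.2894]))\ndef fk/" kin.py
cat > grasp.py <<'E'
from kin import *
from fit import signpose
V=[.4544,-.0274,.1002,.3061]
def toolpose(v,up=.2275,back=0.,lat=0.,dz=0):
    Rs,ps=signpose(v)
    R=np.c_[-Rs[:,1],-Rs[:,0],-Rs[:,2]]
    p=ps+Rs@np.array([0,lat,up-.011+back])+[0,0,dz]
    return R,p
if __name__=="__main__":
    q=np.array([0,.3,1.8,0,1.,1.4])
    for lat in(0,-.05):
      for v,b,nm in((V,.12,'pre'),(V,0,'grasp'),([.4544,-.0274,.1002,0],0,'up'),([.4544,-.0274,.1002,-.21],0,'stand'),([.4544,-.0474,.1002,-.21],0,'stand2')):
        R,p=toolpose(v,back=b,lat=lat); r=ik(R,p,P,q); print(lat,nm,p,r.cost.round(6),r.x)
        if r.cost<1e-4:q=r.x
E
python3 kin.py; python3 grasp.py
```

```text
[-0.0001  0.3176  0.5974  0.4451  0.0329  0.3637  0.0303] 6.163209646045664e-05
[[ 0. -1.  0.]
 [ 1. -0.  0.]
 [ 0.  0.  1.]]
t 11.175 q [-0.3517  0.4161  1.5879  0.0161  1.3156  1.1085] p [ 0.5448 -0.1616  0.2894] f [ 0.3655 -0.4978 -0.5328] w 0.6971139774450913
[[ 0.9822  0.0975 -0.1608]
 [ 0.1107 -0.991   0.0756]
 [-0.1519 -0.092  -0.9841]]
[ 0.5448 -0.1617  0.2894]
0 pre [0.4443 0.0735 0.3233] 0.0 [ 0.3343  0.154   1.9051 -0.3233  1.175   1.9443]
0 grasp [0.4479 0.0375 0.2088] 0.0 [ 0.2579  0.2815  2.0673 -0.3957  0.8821  1.9955]
0 up [ 0.4544 -0.0274  0.2165] 0.0 [-0.1268  0.2383  2.0514  0.      0.8518  1.3438]
0 stand [ 0.4589 -0.0723  0.2134] 0.0 [-0.3687  0.3     1.9939  0.2296  0.9563  0.959 ]
0 stand2 [ 0.4589 -0.0923  0.2134] 0.0 [-0.4064  0.3085  1.9805  0.2232  0.9674  0.9267]
-0.05 pre [0.494  0.0785 0.3233] 0.0 [ 0.3119  0.2273  1.8099 -0.323   1.1893  1.9164]
-0.05 grasp [0.4976 0.0425 0.2088] 0.0 [ 0.2425  0.3451  1.9648 -0.3862  0.9139  1.9633]
-0.05 up [ 0.5041 -0.0224  0.2165] 0.0 [-0.1045  0.3059  1.9498  0.      0.8859  1.3661]
-0.05 stand [ 0.5087 -0.0673  0.2134] 0.0 [-0.3264  0.3613  1.8951  0.2297  0.9854  1.0073]
-0.05 stand2 [ 0.5087 -0.0873  0.2134] 0.0 [-0.3614  0.3688  1.8827  0.2242  0.9963  0.977 ]
```

Kinematics fit to 0.06 mm and all poses are reachable. Next I re-measure the sign.

Run:
```python
from grasp import *
from fit import *
O={}
for c in("side","top"):
    bot.read_camera(c) if c=="top" else shot("side","s9.png",(220,80,320,240),2.4)
    for n_,r in(("leg_foot",[.465,-.137,.075]),("sign_grip",[.449,.042,.22]),("leg_hub",[.453,-.013,.188]),("b",[.5345,-.027,.005]),("a",[.376,-.044,.005])):
        nm="sign_foot_a" if n_ in"ab" else n_
        for x in bot.pinpoint(nm,c):
            p=np.array(x['position'])
            if np.linalg.norm(p-r)<.03: O.setdefault(n_,[]).append(p);break
for k_ in O: O[k_]=np.mean(O[k_],0);print(k_,O[k_])
lf=O.pop("leg_foot",None)
v,rr=fit(O,V);print(v,rr*1000)
R,p=toolpose(V,back=.09);rows(R,p,8,grip=.7)
print(bot.sense()['t'])
```

```text
leg_foot [ 0.467  -0.1354  0.0751]
sign_grip [0.4491 0.0427 0.2193]
leg_hub [ 0.4523 -0.0135  0.1888]
b [ 0.5344 -0.0284  0.0046]
a [ 0.3756 -0.0476  0.009 ]
[ 0.4549 -0.0303  0.1087  0.3247] [[-2.0623 -0.9128 -1.084 ]
 [ 0.6988  0.6531 -2.2542]
 [ 0.8098 -0.8179  0.5041]
 [ 0.5537  1.0776 -3.8959]]
dist 0.24720570607521566 rot [-22.7878   8.6788   1.6282] n 8
-0.93, -2.93, 0.32, -2.85, 1.08, 0.2, 0.7, -0.94, -2.94, 0.16, -2.85, 1.08, 0.2, 0.7, -0.95, -2.94, -0.01, -2.85, 1.08, 0.2, 0.7, -0.96, -2.93, -0.17, -2.85, 1.08, 0.2, 0.7, -0.97, -2.92, -0.33, -2.85, 1.08, 0.2, 0.7, -0.97, -2.89, -0.5, -2.85, 1.08, 0.2, 0.7, -0.97, -2.86, -0.66, -2.85, 1.08, 0.2, 0.7, -0.96, -2.82, -0.82, -2.85, 1.08, 0.2, 0.7
11.775
```

View pics/s9.png

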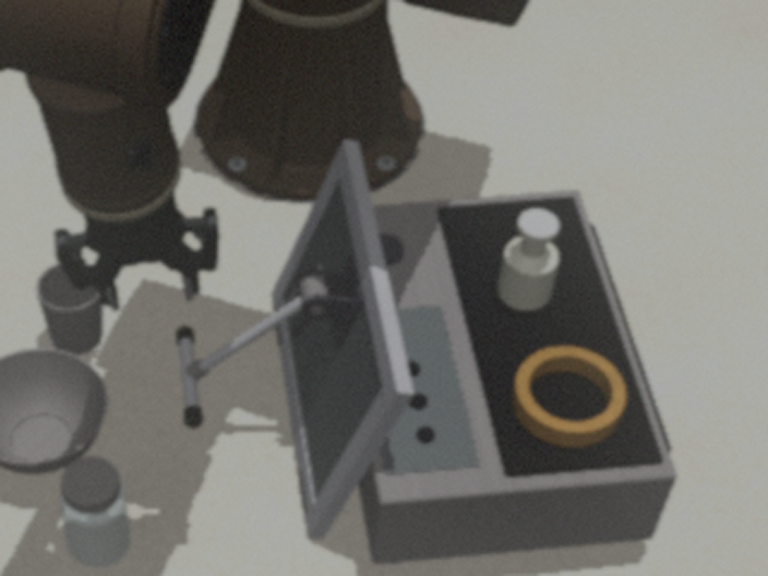

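The side view shows the leg standing out, with the bar from (185,335) to (193,415), and the sign still in place. Now I move above the top rail.

Request:
jog_arm:
  series: [-0.9,-2.9,0.2,-2.9,1.1,0.2,0.7,-0.9,-2.9,0.1,-2.9,1.1,0.2,0.7,-1,-2.9,-0.1,-2.9,1.1,0.2,0.7,-1,-2.9,-0.2,-2.9,1.1,0.2,0.7,-1,-2.9,-0.3,-2.9,1.1,0.2,0.7,-1,-2.9,-0.5,-2.9,1.1,0.2,0.7,-1,-2.9,-0.7,-2.9,1.1,0.2,0.7,-1,-2.8,-0.8,-2.9,1.1,0.2,0.7]

```text
t: 12.78
eef_pos: [0.4417, 0.067, 0.294]
eef_rot: [[0.995, 0.09, 0.038], [0.097, -0.944, -0.316], [0.008, 0.318, -0.948]]
contact_force: [0.1, 0.6, -0.6]
width: 0.698
```

```bash
sed -i 's/^V=.*/V=[.4546,-.0282,.104,.312]/' grasp.py
python3 - <<'E'
from grasp import *
st()
shot("side","s10.png",(220,80,320,240),2.4)
R,p=toolpose(V,up=.229,back=.03);rows(R,p,4,grip=.7)
E
```

```text
t 12.775 q [ 0.3367  0.1785  1.9589 -0.3558  1.1025  1.9892] p [0.4417 0.067  0.294 ] f [ 0.0564  0.5583 -0.6068] w 0.6976427323854737
[[ 0.9952  0.0896  0.0384]
 [ 0.0971 -0.9438 -0.3159]
 [ 0.0079  0.3181 -0.948 ]]
dist 0.05976076925810907 rot [ 0.7523 -0.3418 -0.4622] n 4
0.1, 0.1, 1.49, 0.19, -0.09, -0.12, 0.7, 0.1, 0.1, 1.49, 0.19, -0.09, -0.12, 0.7, 0.1, 0.11, 1.49, 0.19, -0.09, -0.12, 0.7, 0.1, 0.11, 1.49, 0.19, -0.09, -0.12, 0.7
```

View pics/s10.png

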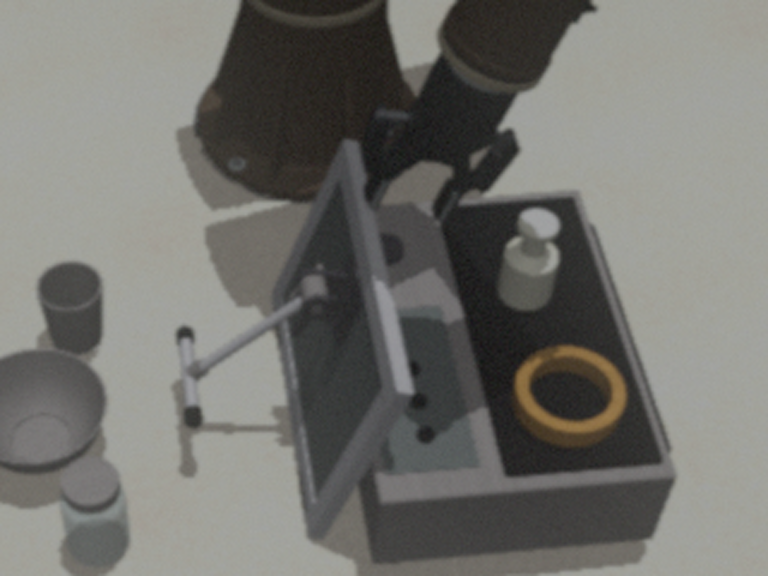

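The gripper hovers above and to the right of the rail at about (440,150), and the sign is fully visible. Descending along the board.

Request:
jog_arm:
  series: [0.1,0.1,1.5,0.2,-0.1,-0.1,0.7,0.1,0.1,1.5,0.2,-0.1,-0.1,0.7,0.1,0.1,1.5,0.2,-0.1,-0.1,0.7,0.1,0.1,1.2,0.2,-0.1,-0.1,0.7]

```text
t: 13.32
eef_pos: [0.4468, 0.0469, 0.237]
eef_rot: [[0.995, 0.099, 0.03], [0.104, -0.947, -0.303], [-0.002, 0.305, -0.952]]
contact_force: [0.6, -0.5, 0.1]
width: 0.7
```

Run:
```python
from grasp import *
st()
shot("side","s11.png",(300,100,140,110),5.5)
shot("top","t11.png",(220,190,140,110),5.5)
for vv in ([.4546,-.0282,.104,.312],[.4544,-.0274,.1002,.3061]):
    R,p=toolpose(vv,up=.229,back=0);rows(R,p,3,grip=.7)
```

```text
t 13.325 q [ 0.2806  0.2453  2.0311 -0.3751  0.9577  1.9789] p [0.4468 0.0469 0.237 ] f [ 0.5698 -0.4615  0.1409] w 0.6998573781543236
[[ 0.9946  0.0993  0.0296]
 [ 0.1036 -0.9473 -0.3033]
 [-0.002   0.3047 -0.9524]]
dist 0.028212019033842097 rot [-0.1098  0.1954  0.0215] n 3
0.02, -0, 0.94, -0.04, 0.07, 0.01, 0.7, 0.02, -0, 0.94, -0.04, 0.07, 0.01, 0.7, 0.02, -0.01, 0.94, -0.04, 0.07, 0.01, 0.7
dist 0.02801207401892472 rot [0.2286 0.1295 0.2284] n 3
0.02, 0.01, 0.93, 0.08, 0.04, 0.08, 0.7, 0.02, 0.01, 0.93, 0.08, 0.04, 0.08, 0.7, 0.02, 0.02, 0.93, 0.08, 0.04, 0.08, 0.7
```

View pics/s11.png

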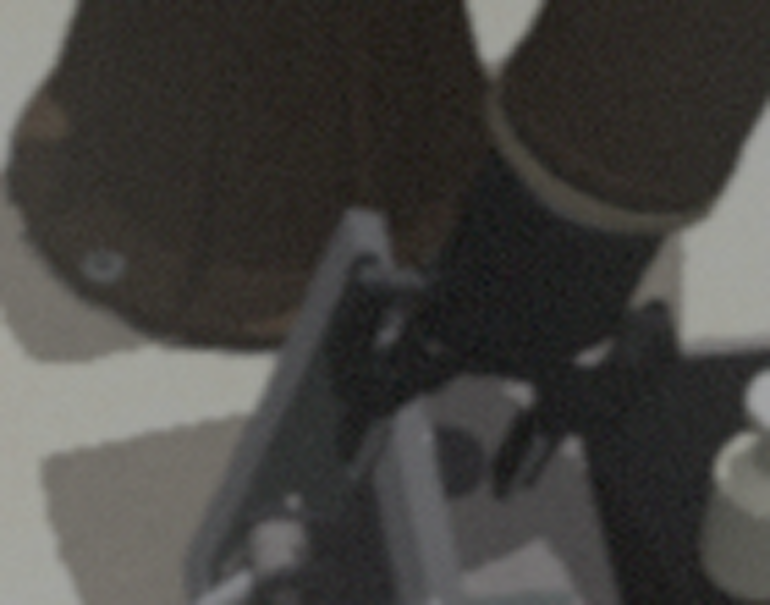

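View pics/t11.png

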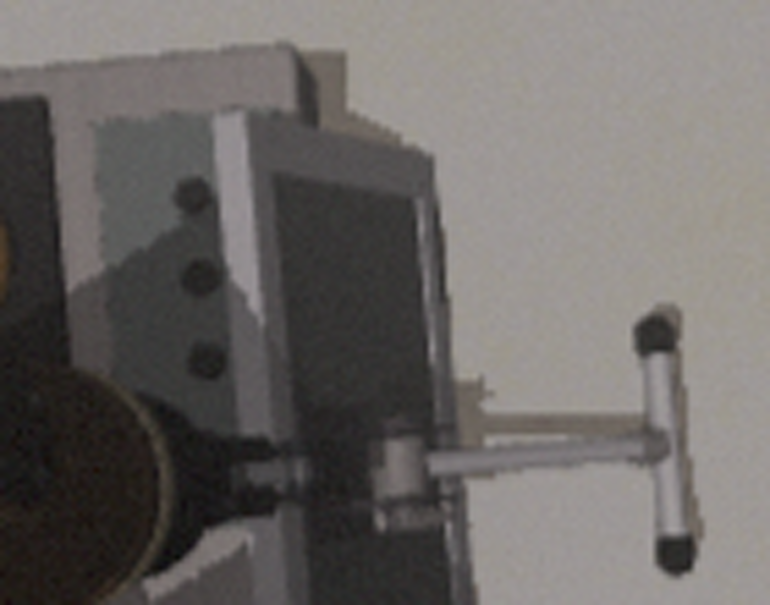

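Top view: the jaws straddle the top rail, one finger in front of it and one behind, at about (280,475). I'll go down and then close.

Request:
jog_arm:
  series: [0,0,0.9,0,0.1,0,0.7,0,0,0.9,0,0.1,0,0.7,0,0,0.8,0,0,0,0.7,0,0,0,0,0,0,0.45,0,0,0,0,0,0,0.3]

```text
t: 14.05
eef_pos: [0.4476, 0.038, 0.2107]
eef_rot: [[0.995, 0.098, 0.032], [0.103, -0.947, -0.303], [0.001, 0.305, -0.952]]
contact_force: [-0.4, -0.1, 0.6]
width: 0.305
```

Run:
```python
from grasp import *
st()
shot("side","s12.png",(300,100,140,110),5.5)
R,p=toolpose(V,up=.229,back=0);rows(R,p,1,grip=.3)
```

```text
t 14.05 q [ 0.2621  0.2788  2.0667 -0.3994  0.8862  1.998 ] p [0.4476 0.038  0.2107] f [-0.3723 -0.1438  0.557 ] w 0.3050833436999083
[[ 0.9946  0.0981  0.0323]
 [ 0.1033 -0.9473 -0.3032]
 [ 0.0008  0.3049 -0.9524]]
dist 0.0008625241348433116 rot [-0.1227 -0.0416 -0.0391] n 1
0.01, -0.05, 0.07, -0.12, -0.04, -0.04, 0.3
```

View pics/s12.png

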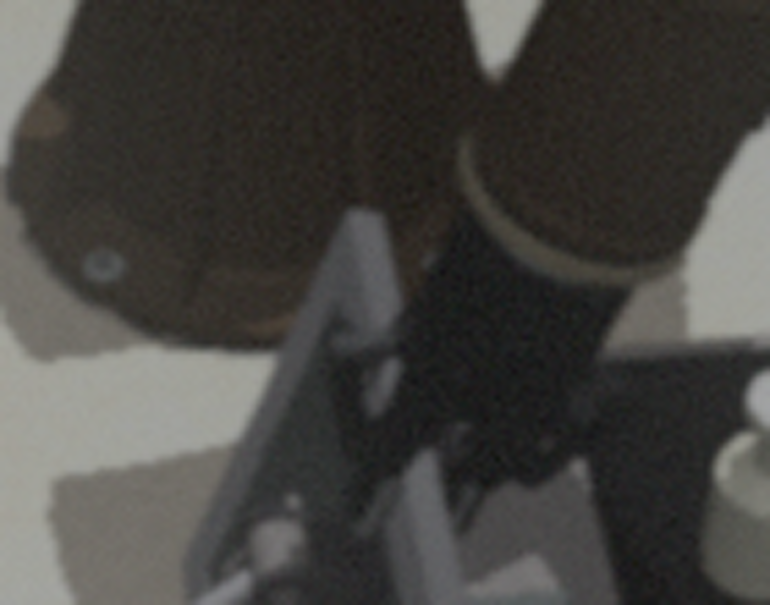

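The jaws are at 26 mm with no contact force, so the rail is well centred. Closing.

Request:
jog_arm:
  series: [0,0,0,0,0,0,0.2,0,0,0,0,0,0,0.1,0,0,0,0,0,0,0,0,0,0,0,0,0,0]

```text
t: 14.6
eef_pos: [0.4477, 0.0384, 0.211]
eef_rot: [[0.995, 0.098, 0.033], [0.104, -0.947, -0.303], [0.002, 0.305, -0.952]]
contact_force: [0.7, -0.3, -2.6]
width: 0.176
```

Run:
```python
from grasp import *
s=st()
# sign pose from the grip: tool axes
R=s['eef_rot'];Rs=np.c_[-R[:,1],-R[:,0],-R[:,2]]
print('lean',np.degrees(np.arccos(Rs[2,2])))
print(s['wrist_torque'])
```

```text
t 14.6 q [ 0.2627  0.2781  2.0664 -0.399   0.8864  1.9979] p [0.4477 0.0384 0.211 ] f [ 0.6765 -0.3083 -2.5977] w 0.17590958644800972
[[ 0.9946  0.0983  0.0331]
 [ 0.1037 -0.9474 -0.3028]
 [ 0.0016  0.3046 -0.9525]]
lean 17.73337960005599
[ 0.2616  0.0433 -0.009 ]
```

Gripped at 15 mm width, with the sign's lean measured as 17.7°. Planning the bring-over as a pivot about the bottom edge with a few mm of lift.

```bash
cat > over.py <<'E'
from grasp import *
UP=.2190+.011
def base():
    s=bot.sense();R=s['eef_rot'];sz=-R[:,2];sx=-R[:,1]
    return s,R,sz,sx
def carry(s,dz):
    # current pivot (bottom centre) from tool pose
    R=s['eef_rot'];return s['eef_pos']+R[:,2]*.219
def seq(leans,dzs,grip=0,yaw=None,shift=None):
    s=bot.sense();R0=s['eef_rot'];p0=s['eef_pos'];b=p0+R0[:,2]*.219
    yw=np.arctan2(-(-R0[:,1])[0],(-R0[:,1])[1]) if yaw is None else yaw
    print('bottom',b,'yaw',yw,'lean',np.degrees(np.arctan2(-R0[:,2]@np.array([-np.sin(yw),np.cos(yw),0]),-R0[2,2])))
    xy=b[:2] if shift is None else b[:2]+shift
    R,p=R0,p0;out=[]
    for l,dz in zip(leans,dzs):
        Rn,pn=toolpose([xy[0],xy[1],yw,np.radians(l)],up=UP,dz=dz)
        out+=list((R.T@(pn-p)*100).round(2))+list(Ro.from_matrix(R.T@Rn).as_rotvec(degrees=True).round(2))+[grip]
        R,p=Rn,pn
    print(', '.join('%g'%v for v in out))
E
python3 - <<'E'
from over import *
seq([17.7,17.5,16,14,11.5,9,6.5,4,2],[.004,.008,.008,.008,.008,.008,.008,.008,.008])
E
```

```text
bottom [ 0.455  -0.0279  0.0025] yaw 0.10336152396499967 lean 17.73312001384826
0.04, 0.13, -0.38, 0.03, -0.1, 0, 0, 0, 0.2, -0.38, 0.2, 0, -0, 0, 0, 0.57, 0.03, 1.5, 0, -0, 0, -0, 0.76, 0.04, 2, -0, 0, 0, -0, 0.95, 0.05, 2.5, 0, -0, 0, -0, 0.95, 0.05, 2.5, -0, 0, 0, 0, 0.95, 0.06, 2.5, 0, -0, 0, 0, 0.95, 0.06, 2.5, 0, 0, 0, -0, 0.76, 0.04, 2, -0, 0, 0
```

Request:
jog_arm:
  series: [0,0.1,-0.4,0,0,0,0,0,0.2,-0.4,0.2,0,0,0,0,0.6,0,1.5,0,0,0,0,0.8,0,2,0,0,0,0,0.9,0.1,2.5,0,0,0,0,0.9,0.1,2.5,0,0,0,0,0.9,0.1,2.5,0,0,0,0,0.9,0.1,2.5,0,0,0,0,0.7,0,2,0,0,0]

```text
t: 15.72
eef_pos: [0.4519, -0.0192, 0.2277]
eef_rot: [[0.994, 0.107, 0.002], [0.107, -0.994, -0.026], [-0.001, 0.026, -1.0]]
contact_force: [0.6, 0.2, -8.6]
width: 0.178
```

Run:
```python
from over import *
st()
shot("side","s13.png",(220,80,320,240),2.4)
print([(np.array(x['position']).round(3).tolist(),round(x['conf'],2)) for x in bot.pinpoint("leg_foot","side")])
seq([2,0,-2.5,-5,-7.5,-9.5,-11.5],[.008]*7)
```

```text
t 15.725 q [-0.089   0.2177  2.046  -0.0331  0.874   1.396 ] p [ 0.4519 -0.0192  0.2277] f [ 0.6335  0.2261 -8.5593] w 0.17784298103493093
[[ 0.9943  0.1068  0.0019]
 [ 0.1068 -0.9939 -0.0257]
 [-0.0009  0.0257 -0.9997]]
[([0.465, -0.147, 0.048], 0.94)]
bottom [ 0.4526 -0.0255  0.0087] yaw 0.10554513490326875 lean 1.5214502603646458
-0.01, -0.18, 0.05, -0.48, 0.04, 0, 0, 0, 0.76, 0.04, 2, -0, -0, 0, 0, 0.96, -0.01, 2.5, 0, -0, 0, -0, 0.95, -0.01, 2.5, 0, 0, 0, 0, 0.95, -0.01, 2.5, -0, -0, 0, -0, 0.76, -0.01, 2, -0, 0, 0, -0, 0.76, -0.01, 2, 0, 0, 0
```

View pics/s13.png

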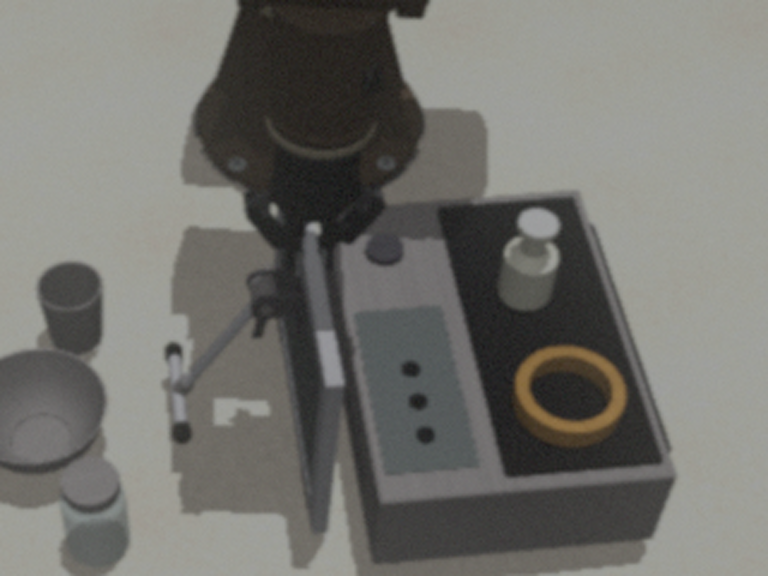

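Upright and held: the wrist carries about 8.6 N, the leg is open (foot bar at about (180,390)), and the board is clear of the sealer. Continuing over.

Request:
jog_arm:
  series: [0,0.6,0,1.5,0,0,0,0,0.9,0,2.5,0,0,0,0,0.9,0,2.5,0,0,0,0,0.9,0,2.5,0,0,0,0,0.8,0,2,0,0,0,0,0.8,0,2,0,0,0,0,0,0,0,0,0,0]

```text
t: 16.7
eef_pos: [0.4559, -0.0681, 0.2243]
eef_rot: [[0.994, 0.105, -0.026], [0.108, -0.974, 0.198], [-0.005, -0.2, -0.98]]
contact_force: [0.7, -0.2, -7.7]
width: 0.175
```

Run:
```python
from over import *
st()
shot("side","s14.png",(220,80,320,240),2.4)
seq([-12,-12,-12],[.006,.004,.002])
for c in("side","top"):
    if c=="top": bot.read_camera(c)
    for n_ in("leg_foot","sign_foot_a","sign_grip"):
        print(c,n_,[(np.array(x['position']).round(3).tolist(),round(x['conf'],2)) for x in bot.pinpoint(n_,c)][:3])
```

```text
t 16.7 q [-0.3552  0.28    1.988   0.2148  0.9795  0.9781] p [ 0.4559 -0.0681  0.2243] f [ 0.6874 -0.2176 -7.7087] w 0.1752666268030822
[[ 0.9941  0.1052 -0.0261]
 [ 0.1083 -0.9741  0.1984]
 [-0.0046 -0.2001 -0.9798]]
bottom [ 0.45   -0.0243  0.0099] yaw 0.10793344955743481 lean -11.522394326760255
-0.1, 0.23, 0.22, 0.48, 0.27, -0, 0, 0, 0.04, 0.2, 0, 0, 0, 0, 0, 0.04, 0.2, 0, 0, 0, 0
side leg_foot [([0.465, -0.155, 0.022], 0.7), ([0.348, -0.269, 0.043], 0.67)]
side sign_foot_a [([0.372, -0.044, 0.007], 0.81), ([0.53, -0.022, 0.007], 0.78)]
side sign_grip [([0.459, -0.07, 0.231], 0.87)]
top leg_foot []
top sign_foot_a [([0.373, -0.039, 0.014], 0.96), ([0.53, -0.025, 0.011], 0.59)]
top sign_grip []
```

View pics/s14.png

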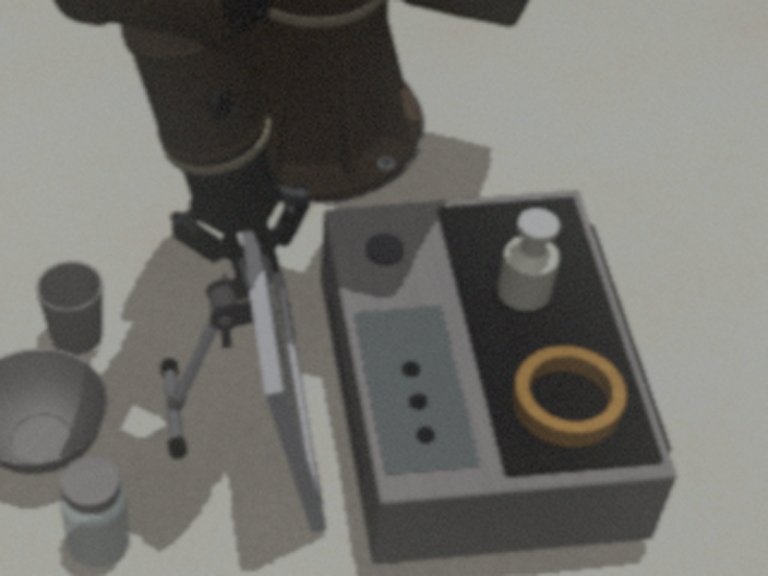

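The sign leans about 11.5° the other way, roughly 8 mm above the counter, and clear of the sealer. Lowering it and watching the force.

Request:
jog_arm:
  series: [0,0.2,0.2,0.5,0.3,0,0,0,0,0.2,0,0,0,0,0,0,0.2,0,0,0,0,0,0,0,0,0,0,0]

```text
t: 17.6
eef_pos: [0.4559, -0.0678, 0.2179]
eef_rot: [[0.994, 0.107, -0.021], [0.109, -0.972, 0.208], [0.002, -0.209, -0.978]]
contact_force: [-0.3, -0.1, -7.5]
width: 0.177
```

Run:
```python
from over import *
s=st();print(s['wrist_torque']);seq([-12],[0])
```

```text
t 17.6 q [-0.3628  0.2885  1.9975  0.23    0.9636  0.9567] p [ 0.4559 -0.0678  0.2179] f [-0.2968 -0.079  -7.51  ] w 0.177396025325091
[[ 0.994   0.107  -0.0211]
 [ 0.1091 -0.972   0.2083]
 [ 0.0018 -0.2093 -0.9778]]
[-0.4568 -0.0533 -0.0397]
bottom [ 0.4513 -0.0222  0.0038] yaw 0.1096598227121586 lean -12.084103864759658
0.04, 0.01, 0.21, -0.08, -0.11, -0, 0
```

Request:
jog_arm:
  series: [0,0,0.1,0,-0.1,0,0,0,0,0.1,0,0,0,0,0,0,0,0,0,0,0]

```text
t: 17.98
eef_pos: [0.456, -0.0673, 0.216]
eef_rot: [[0.994, 0.107, -0.023], [0.109, -0.972, 0.208], [0.0, -0.209, -0.978]]
contact_force: [-0.9, 0.2, -6.0]
width: 0.174
```

Run:
```python
from over import *
s=st();print(s['wrist_torque']);seq([-12],[0])
```

```text
t 17.975 q [-0.3612  0.2918  1.9986  0.2298  0.9604  0.9576] p [ 0.456  -0.0673  0.216 ] f [-0.9494  0.1524 -5.9665] w 0.17385503559466634
[[ 0.994   0.107  -0.0227]
 [ 0.1094 -0.972   0.2081]
 [ 0.0002 -0.2093 -0.9778]]
[-0.305   0.0852  0.0254]
bottom [ 0.451  -0.0217  0.0018] yaw 0.10962398530197742 lean -12.083802755299041
0, -0.03, 0.02, -0.08, -0.01, -0, 0
```

Request:
jog_arm:
  series: [0,0,0.1,0,0,0,0,0,0,0,0,0,0,0]

```text
t: 18.23
eef_pos: [0.456, -0.0671, 0.2159]
eef_rot: [[0.994, 0.107, -0.022], [0.11, -0.972, 0.208], [0.001, -0.209, -0.978]]
contact_force: [-1.6, -0.8, -5.3]
width: 0.176
```

Run:
```python
from over import *
s=st();print(s['wrist_torque'])
shot("side","s15.png",(270,140,120,140),4.2)
L=[]
for c in("side","top","side","top"):
    bot.read_camera(c)
    for n_ in("leg_foot","sign_foot_a"):
        print(c,n_,[(np.array(x['position']).round(4).tolist(),round(x['conf'],2)) for x in bot.pinpoint(n_,c)][:3])
s=st()
```

```text
t 18.225 q [-0.3609  0.2916  1.9991  0.2301  0.9597  0.9573] p [ 0.456  -0.0671  0.2159] f [-1.609  -0.7921 -5.2519] w 0.17640692607923963
[[ 0.994   0.1073 -0.0223]
 [ 0.1096 -0.9719  0.2081]
 [ 0.0006 -0.2093 -0.9779]]
[-0.5052  0.0778 -0.0123]
side leg_foot [([0.4626, -0.1511, 0.0124], 0.7), ([0.372, -0.04, -0.0009], 0.57)]
side sign_foot_a [([0.5291, -0.021, 0.0001], 0.87), ([0.3718, -0.0432, -0.0026], 0.78)]
top leg_foot []
top sign_foot_a [([0.5299, -0.0228, 0.0029], 0.72)]
side leg_foot [([0.4625, -0.1525, 0.0117], 0.67)]
side sign_foot_a [([0.5332, -0.0203, -0.0009], 0.75), ([0.372, -0.0414, 0.0003], 0.67)]
top leg_foot []
top sign_foot_a [([0.5288, -0.02, 0.0025], 0.71)]
t 18.875 q [-0.3609  0.2919  1.9992  0.2301  0.9596  0.9572] p [ 0.4559 -0.0671  0.2157] f [-3.6617  0.2702  5.2558] w 0.17449458108390833
[[ 0.994   0.1073 -0.0226]
 [ 0.1097 -0.9719  0.2082]
 [ 0.0004 -0.2094 -0.9778]]
```

View pics/s15.png

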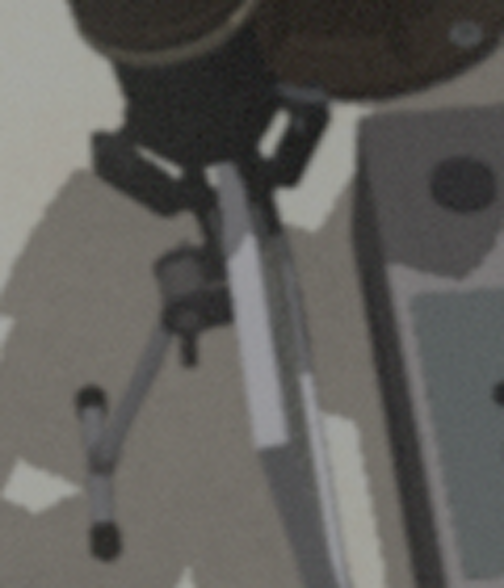

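The sign stands: the balls are on the counter at about (90,395) and (105,540), the bottom edge is down, and the gap to the sealer is visible. The press has grown to about 5 N, so I'll check that it holds steady.

Request:
jog_arm:
  series: [0,0,0,0,0,0,0,0,0,0,0,0,0,0,0,0,0,0,0,0,0,0,0,0,0,0,0,0]

```text
t: 19.38
eef_pos: [0.4559, -0.0671, 0.2157]
eef_rot: [[0.994, 0.107, -0.023], [0.11, -0.972, 0.208], [0.0, -0.209, -0.978]]
contact_force: [-2.7, 0.0, 3.2]
width: 0.177
```

Run:
```python
from over import *
for i in range(6):
    bot.read_camera("side"); s=bot.sense();print(s['t'],s['contact_force'],s['wrist_torque'],s['eef_pos'],np.abs(s['joint_velocities']).max())
seq([-12],[0])
```

```text
19.425 [-3.2285 -0.0398  3.53  ] [-0.3422  0.4379  0.0719] [ 0.4559 -0.0671  0.2157] 0.0012196884903696225
19.475 [-2.5279 -0.7252  3.678 ] [-0.2834  0.382   0.0212] [ 0.4559 -0.0671  0.2158] 0.0006393352272380401
19.525 [-2.83    1.252   3.1056] [-0.2476  0.448   0.0445] [ 0.4559 -0.0671  0.2158] 0.0022810319261850663
19.575 [-3.1417  0.059   3.2967] [-0.2781  0.3855  0.0106] [ 0.4559 -0.0671  0.2158] 0.0018843685451117851
19.625 [-2.5116  0.6229  3.7607] [-0.3245  0.4142  0.064 ] [ 0.4559 -0.067   0.2157] 0.002363613089947668
19.675 [-2.8972  0.0284  3.367 ] [-0.2584  0.3628  0.1228] [ 0.4559 -0.0671  0.2157] 0.0006020642646298812
bottom [ 0.451  -0.0215  0.0016] yaw 0.10988841622075034 lean -12.092130633734962
0.01, -0.04, -0.01, -0.09, -0.02, -0, 0
```

Run:
```python
from over import *
for n_,r in(("leg_foot",[.463,-.151,.011]),("sign_foot_a",[.53,-.021,0]),("sign_foot_a",[.372,-.042,0])):
    L=pp(n_,"side",4,np.array(r));print(n_,len(L),L.mean(0),L.std(0))
for n_,r in(("bowl_mid",[.497,-.294,.033]),("cup_mid",[.349,-.268,.043]),("jar_mid",[.618,-.226,.055]),("pusher_mid",[.405,.206,.187]),("tape_mid",[.546,.228,.144]),("disc_mid",[.561,-.482,0])):
    print(n_,pp(n_,"side",1,np.array(r)))
print(pp("leg_foot","top",2,np.array([.463,-.151,.011])))
shot("side","s16.png",(285,140,70,70),8)
shot("top","t16.png")
s=st()
```

```text
leg_foot 4 [ 0.466  -0.1511  0.0103] [0.0009 0.0008 0.0013]
sign_foot_a 4 [ 0.5303 -0.0198 -0.0025] [0.0007 0.0016 0.0012]
sign_foot_a 4 [ 0.371  -0.0395  0.0002] [0.0011 0.0009 0.0004]
bowl_mid [[ 0.4954 -0.2964  0.0308]]
cup_mid [[ 0.3489 -0.2694  0.042 ]]
jar_mid [[ 0.6178 -0.2284  0.0588]]
pusher_mid [[0.4062 0.206  0.1859]]
tape_mid [[0.5473 0.2286 0.1478]]
disc_mid [[ 0.5687 -0.4791  0.0033]]
[]
t 21.775 q [-0.3609  0.292   1.9992  0.2302  0.9597  0.9572] p [ 0.4559 -0.067   0.2157] f [-2.8083 -0.0676  3.7401] w 0.17707110785825986
[[ 0.994   0.1073 -0.0226]
 [ 0.1096 -0.9719  0.2083]
 [ 0.0003 -0.2095 -0.9778]]
```

View pics/s16.png

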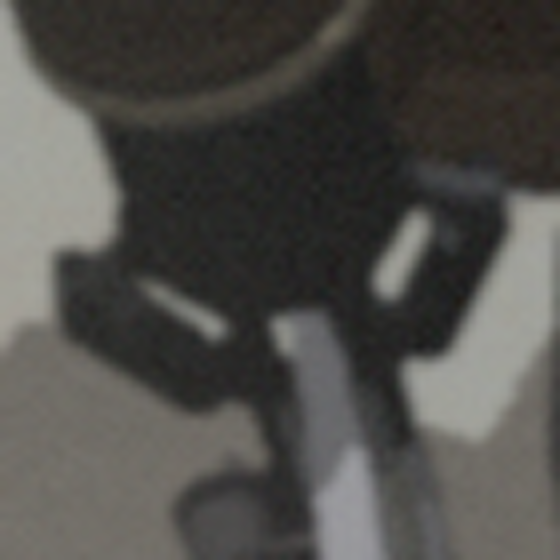

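View pics/t16.png

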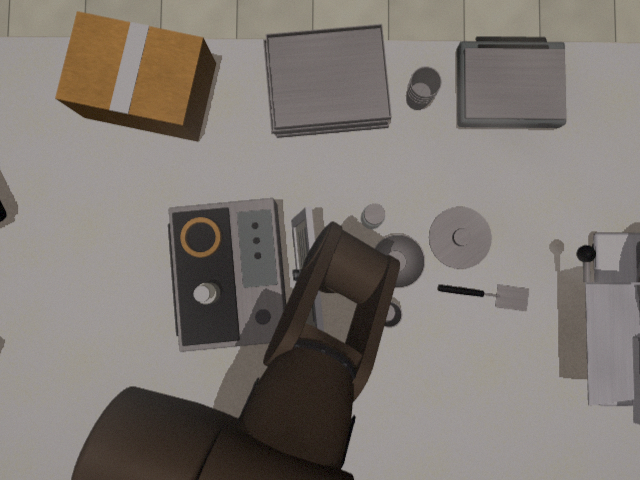

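The foot is at 10 mm, both bottom-edge points are within a few mm of 0, the grip and push are stable, and the bystanders are in place. Handing in.

Run:
```python
from rig import bot
print(bot.close_job()); s=bot.sense(); print(s['t'],s['contact_force'],s['width'])
```

```text
the job is handed in; nothing more can be done
None
the job is handed in; nothing more can be done
```

The sign now stands on its bottom edge and open leg, clear of the sealer, with the gripper still holding its top rail. I handed the job in at about 21.8 s of the 51 s allowed; no verdict is reported.

**What I did:** I hooked one finger behind the leg's foot bar and drew it out until the spring took it over. It first stopped slightly short, probably because the palm sat on the bar. After I raised the hand it went to the fully open position. I then gripped the top rail, turned the sign through upright with a few millimetres of lift, and set it down.

**Last checks before handing in:**

| Check | Reading |
|---|---|
| Foot centre height | about 10 mm (limit 15 mm) |
| Bottom back edge, both points | about -2.5 mm and 0 mm (limit 6 mm; camera good to about 4 mm) |
| Sign's lean | 12.1° backwards, taken from the tool's tilt |
| Jaw opening | steady at about 15 mm, closed on the frame |
| Push on the counter | steady, about 3.5 N on top of the sign's weight |
| Arm | at rest |

- **Clearances:** in the side picture the gap to the sealer is visible and the fingers end above the leg's hub. I saw this only in the picture, not from a force reading.
- **Other things on the counter:** bowl, cup, jar, pusher and tape read within about 4 mm of their first positions. The disc read about 9 mm off from the side camera at a shallow angle. I take that as measurement error, since the arm never went near it and it looks unmoved in the top view.
- **Not confirmed:** the top camera could not see the leg's foot at the end, so its height rests on the side camera and the geometry. The spatula was not detected at the start, so I checked it only by eye; it looks unmoved.

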